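# Load the reagent station: bottles and tube block into their own holders

### The job

Set up the reagent station for the next extraction run: stand each of the three bottles upright, fully down in the round holder bored for its size, and lay the metal tube block flat and fully home in the rectangular nest. Do not let any bottle fall over, and leave the timer and the tip box where they are.

Things in the scene. Friction and masses are not known exactly. Their poses are not given: they have to be found in the camera images.
- amber_mid (a point): The largest of the three bottles: brown glass, black screw cap, 56 mm in diameter, 115 mm high with the cap, about 0.19 kg. It stands on the bench at the start; grasp it round the body. Point: on its axis, half-way up; z is up along the axis. The straight body reaches to 76 mm above its underside.
- white_mid (a point): The middle bottle: white plastic, screw cap, 48 mm in diameter, 98 mm high with the cap, about 0.11 kg. It stands on the bench at the start; grasp it round the body. Point: on its axis, half-way up; z is up along the axis. The straight body reaches to 65 mm above its underside.
- little_mid (a point): The smallest bottle: pale, screw cap, 34 mm in diameter, 68 mm high with the cap, about 0.04 kg. It stands on the bench at the start; grasp it round the body. Point: on its axis, half-way up; z is up along the axis. The straight body reaches to 45 mm above its underside.
- block_mid (a point): Aluminium tube block: a flat solid rectangular block with rows of holes in its top, 60 mm (its x) by 96 mm (its y) by 34 mm high, about 0.42 kg, lying flat on the bench; grasp it across the 60 mm, at the middle of its long sides. Point: its centre, 17 mm above its underside.
- holder_large: Fixed aluminium bottle holder: thick-walled round block with one round hole in its top. Hole 61 mm wide, block 89 mm across, top face 40 mm above the bench; floor of the hole 8 mm above the bench; the top 8 mm of the hole widen by 5 mm all round to guide the bottle in. Point: centre of its underside, on the bench; z up. The largest of the three round holders, for the 56 mm bottle.
- holder_medium: Fixed aluminium bottle holder: thick-walled round block with one round hole in its top. Hole 53 mm wide, block 81 mm across, top face 36 mm above the bench; floor of the hole 8 mm above the bench; the top 8 mm of the hole widen by 5 mm all round to guide the bottle in. Point: centre of its underside, on the bench; z up. The middle one of the three round holders, for the 48 mm bottle.
- holder_small: Fixed aluminium bottle holder: thick-walled round block with one round hole in its top. Hole 39 mm wide, block 67 mm across, top face 28 mm above the bench; floor of the hole 8 mm above the bench; the top 8 mm of the hole widen by 5 mm all round to guide the bottle in. Point: centre of its underside, on the bench; z up. The smallest of the three round holders, for the 34 mm bottle.
- block_nest: Fixed metal nest for the tube block, 87 (x) by 123 mm (y): base plate and four corner guides round a pocket of 65 (x) by 101 mm (y), floor 8 mm above the bench. Guides reach 26 mm; their top 8 mm flare out by 5 mm. The middle 60 mm of each long side is open, the plate cut in to 44 mm there for fingers. Point: centre of its underside; y along, z up. Block goes in either way round.
- timer_mid (a point): A bystander: small white bench timer with three buttons, 62 x 66 x 19 mm, lying on the bench at the left. Point: its centre, 9 mm above the bench.
- tip_box_mid (a point): A bystander: pipette tip box with clear lid, 72 x 118 x 69 mm, standing on the bench at the right. Point: its centre, 34 mm above the bench.
Things that resemble listed ones, but are neither listed nor needed, are in the scene too. What is shaped like the part that bears block_mid but red is not meant.

How it is judged:
By the outcome, as a careful person would: the job done as asked, in the order asked, and still so for the second after the job is handed in, with the robot touching nothing.
It also fails if it takes over 99 s, if anything falls off the work surface, if the arm or the gripper's body presses on something with over 40 N, if the wrist force passes 120 N, or if a joint passes its speed limit or range.

### The arm

A 6-joint arm with a two-finger parallel gripper is mounted at the origin on a cart in front of the work surface, level with it; the furniture and walls round the work are solid. World frame = base frame: x ahead of the robot, y to its left, z up, the work surface at z = 0. Lengths are in m, angles in rad, forces in N, time in s.
With the tool pointing down it reaches from about 0.375 to 0.9 m from the base axis. Payload 3.1 kg.
Tool frame: the origin (TCP) lies at the very end of the fingers, on their centre line; the grasp point (between the pads) lies bot.grip_point_offset behind it (bot.grip_point_offset is the distance from the TCP to the grasp point, in m); z points along the fingers, y is the line along which they close (so a half turn about z gives the same grasp; the last joint's range is limited). The gripper opens to 87 mm and grips with 3 to 60 N. Pads are 19 mm wide; open, the fingers measure 117 mm over their backs; the gripper's body (75 mm by 190 mm) begins 51 mm behind the grasp point.
Start: joints at [-1.323, 0.527, 1.433, -0, 1.181, -0.178], TCP at [0.258, -0.569, 0.223] pointing down, gripper open.
Joint ranges: [-3.08, 3.08], [-0.75, 2.2], [0.22, 2.44], [-1.43, 4.57], [0, 2.65], [-2.85, 2.85]. Speed limits (rad/s): [2.79, 2.79, 3.14, 3.14, 3.14, 3.14].

### API

Orientations are given as a rotation vector (axis times angle).
In Python, from station import bot gives the robot as it stands. The module is installed in compiled form; this text tells all that it offers.
- The arm moves only by the shell command python3 -m pendant 'ROWS' [FORCE]. ROWS is JSON, a list of rows, each an object of numbers: "fingers": the finger opening in cm, from 0 to 8.7; "x", "y", "z": the shift along the tool's x, y, z in cm; "ax", "ay", "az": the turn, a rotation vector about the tool's x, y, z in degrees. A call has 1 to 8 rows; each row shifts and turns the commanded pose from where the row before left it, along the tool's axes as they then stand; what a row does not reach is not made up. A row lasts 1/8 s, in which the tool goes at most 62.5 mm and 10.7 degrees, less where a joint would pass 70% of its speed; a pose out of reach is approached as far as the arm can. A call is refused whole if a number of a shift passes 6.25 or a number of a turn 10.7, either way. A call with a gripper value outside its range is refused whole. The fingers move at their own pace and stop on an object; FORCE is the grip in N (left out, the last holds). Time passes only in rows, so rows that do not move let the fingers close. It gives the time, the measured TCP pose, the force, the opening and the grip force at its end, in the units of the state.
- bot.get_state(): the state, without advancing time (a new reading comes with each control period).
- bot.read_camera(name): name is "scene" or "top" or "wrist"; returns a dict with "img" (384x512x3 uint8, red, green, blue), "mtx" (3x3 intrinsics, pixels), "xyz" and "attitude" of the camera in the world. Camera axes: x right, y up, looking along -z (the intrinsics and any distortion apply to the point x, -y, -z); pixel columns grow to the right and rows downward; lengths in m; the calibration is good to about 2 mm. The wrist camera is an equidistant fisheye: a pixel r from the principal point sees the ray r / f radians off the axis. A picture is of the moment at which its call begins. There is no depth.
- bot.hand_in(): hands the job in; it is judged then, once.
The state is a dict: "time_s": time; "joint_positions": joint angles; "qd": joint speeds; "effort": joint torques, N m; "position": TCP position; "eef_rot": TCP orientation; "force": force on the tool from outside, world axes, zero at the start; "torque": the same for the moment, N m; "gripper_width": finger opening in m; "gripper_force": force on a finger pad.
Only numpy, scipy, OpenCV 4.12 (cv2) and the standard library are available. Lean on these libraries where they do the work, as an engineer would, in place of code of your own. Each camera call takes 0.05 s, during which the arm holds its last target. There are 200 camera calls.

## Working session

There is one attempt and no reset: what is moved stays moved. The work goes in short steps, Python scripts to look and compute and a shell command to move; the robot and the scene stay as the last step left them, time stands still between calls to the robot, and variables do not carry over. Pictures are saved under pics/ and viewed, at most 14 in all, crops included, and the job is handed in when it is done.

```bash
mkdir -p pics; python3 - <<'E'
from station import bot
import cv2,json
s=bot.get_state(); print(s, bot.grip_point_offset)
for n in("scene","top","wrist"):
    c=bot.read_camera(n); cv2.imwrite(f"pics/{n}0.png",c["img"][:,:,::-1]); print(n,c["mtx"],c["xyz"],c["attitude"],[k for k in c])
E
```

```text
{'time_s': 0.0, 'joint_positions': array([-1.32348703e+00,  5.28473711e-01,  1.43392134e+00, -8.70348301e-06,
        1.18135047e+00, -1.78516236e-01]), 'qd': array([ 0.00103745,  0.00060694,  0.00060471, -0.0002332 , -0.00075248,
       -0.00018916]), 'effort': array([ 4.93865718e-04, -4.40040386e+01, -1.76590168e+01,  6.33427408e-02,
        5.81970939e-02, -1.71301176e-04]), 'position': array([ 0.25800385, -0.56845875,  0.22156092]), 'eef_rot': array([-3.06855031e+00, -6.63393486e-01,  1.28842391e-04]), 'force': array([-0.16032846, -0.10565633, -0.12200646]), 'torque': array([-0.03677415, -0.0125939 , -0.0248792 ]), 'gripper_force': 0.0, 'gripper_width': 0.08694562113201644} 0.0187
scene [[465.51162871   0.         246.43961781]
 [  0.         465.51162871 185.57589407]
 [  0.           0.           1.        ]] [-0.4925496  -0.88135626  0.77566481] [ 1.02932553 -0.47212544 -0.81099718] ['img', 'mtx', 'xyz', 'attitude']
top [[493.79947146   0.         257.42500136]
 [  0.         493.79947146 188.04795231]
 [  0.           0.           1.        ]] [0.18442441 0.02653262 1.82871163] [ 0.18293047 -0.19707996 -1.66210677] ['img', 'mtx', 'xyz', 'attitude']
wrist [[297.31863964   0.         256.60626282]
 [  0.         297.31863964 189.75055121]
 [  0.           0.           1.        ]] [ 0.32376899 -0.53778754  0.38446007] [-0.23913501  0.15720814 -1.13742224] ['img', 'mtx', 'xyz', 'attitude']
```

View pics/top0.png

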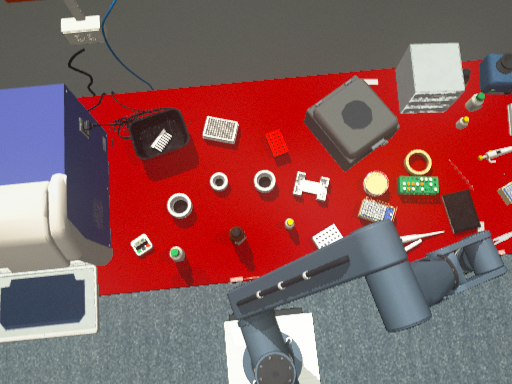

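View pics/scene0.png

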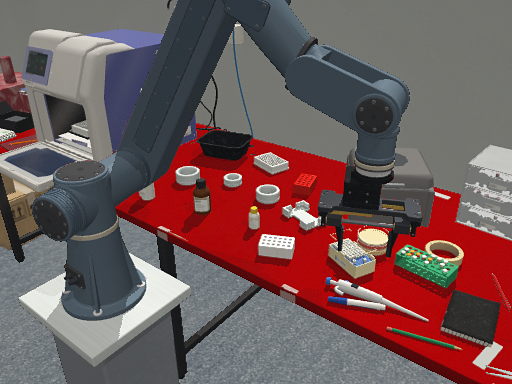

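Top picture: holders are near (179,206), (264,181) and (219,181), and the nest is at (311,185). Bottles are amber (238,236), white with green cap (177,255) and little with yellow cap (290,223). 
- **Block:** candidates are (328,237) metal, (277,143) red (excluded) and (221,130) white rack. 
- **Bottles:** look-alikes are green cap (476,101) and yellow cap (462,122).

I'll check these in one close crop.

```bash
cat > h.py <<'E'
from station import bot
import numpy as np, cv2
from scipy.spatial.transform import Rotation as R
def ray(c,u,v):
    m=c["mtx"]; d=np.array([(u-m[0,2])/m[0,0],-(v-m[1,2])/m[1,1],-1.])
    return R.from_rotvec(c["attitude"]).apply(d)
def at(c,u,v,z):
    d=ray(c,u,v); return c["xyz"]+d*(z-c["xyz"][2])/d[2]
def px(c,p):
    q=R.from_rotvec(c["attitude"]).inv().apply(np.atleast_2d(p)-c["xyz"]); m=c["mtx"]
    return np.c_[m[0,2]-m[0,0]*q[:,0]/q[:,2], m[1,2]+m[1,1]*q[:,1]/q[:,2]]
E
python3 - <<'E'
from h import *
c=bot.read_camera("top")
for n,u,v,z in [("amber",238,236,.08),("whitecap",177,255,.098),("littlecap",290,223,.068),("hl",179,206,.04),("hm",264,181,.036),("hs",219,181,.028),("nest",311,185,.02),("block",328,237,.034),("far green",476,101,.098),("far yel",462,122,.068),("rack",221,130,.034)]:
    print(n,at(c,u,v,z).round(3))
a=cv2.resize(c["img"][115:285,115:405],None,fx=2.75,fy=2.75,interpolation=cv2.INTER_CUBIC)
cv2.imwrite("pics/c1.png",a[:,:,::-1])
c=bot.read_camera("scene")
a=cv2.resize(c["img"][140:280,125:345],None,fx=3.6,fy=3.6,interpolation=cv2.INTER_CUBIC)
cv2.imwrite("pics/c2.png",a[:,:,::-1])
E
```

```text
amber [0.441 0.076 0.08 ]
whitecap [0.393 0.293 0.098]
littlecap [ 0.471 -0.115  0.068]
hl [0.579 0.284 0.04 ]
hm [ 0.644 -0.039  0.036]
hs [0.663 0.13  0.028]
nest [ 0.615 -0.214  0.02 ]
block [ 0.411 -0.25   0.034]
far green [ 0.857 -0.862  0.098]
far yel [ 0.79  -0.808  0.068]
rack [0.863 0.105 0.034]
```

View pics/c1.png

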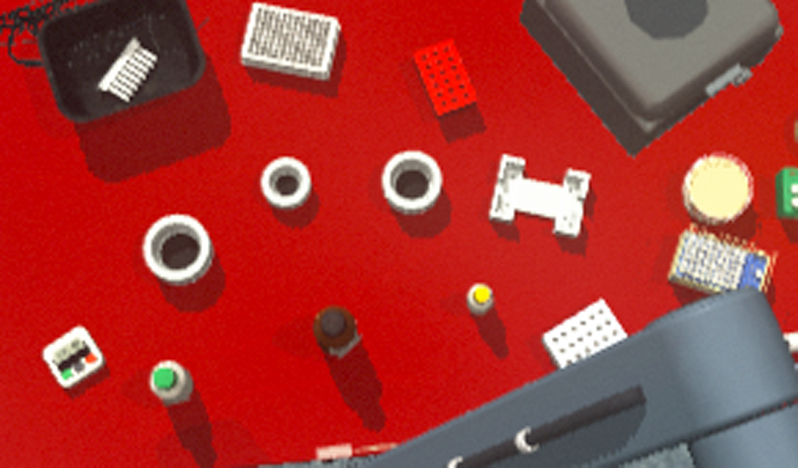

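View pics/c2.png

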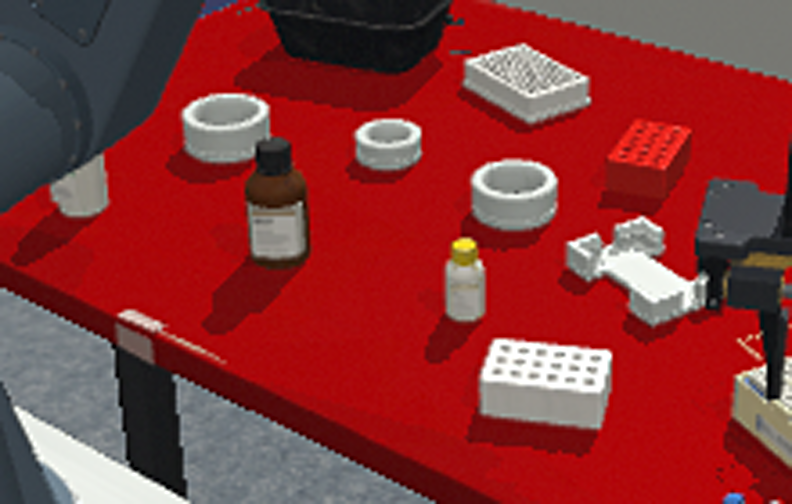

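Every target and holder matches its description. In the crop, the metal block is at (585,335), amber at (335,330), green-cap white at (168,380) and yellow-cap little at (481,297). Next I'll measure precisely by fitting silhouettes.

```bash
cat >> h.py <<'E'
from scipy.optimize import minimize
t=np.linspace(0,2*np.pi,60,endpoint=False); CIR=np.c_[np.cos(t),np.sin(t)]
def notred(c):
    i=c["img"].astype(float); return (i[...,0]<1.9*i[...,1:].max(-1)+8).astype(np.uint8)
def blob(m,u,v):
    n,l,s,ce=cv2.connectedComponentsWithStats(m,connectivity=4)
    d=np.hypot(ce[:,0]-u,ce[:,1]-v)+ (s[:,4]<15)*1e3; d[0]=1e9
    k=d.argmin(); return (l==k).astype(np.uint8),s[k,4]
def cyl(parts): # [(r,z)...]
    return lambda p: np.vstack([np.c_[CIR*r+p[:2],np.full(60,z)] for r,z in parts])
def box(a,b,zs):
    q=np.array([[1,1],[-1,1],[-1,-1],[1,-1]])*[a/2,b/2]
    def f(p):
        k=np.array([[np.cos(p[2]),-np.sin(p[2])],[np.sin(p[2]),np.cos(p[2])]])
        return np.vstack([np.c_[q@k.T+p[:2],np.full(4,z)] for z in zs])
    return f
def fit(c,mask,f,p0,step):
    u0,v0,w,h=cv2.boundingRect(mask); u0-=15;v0-=15;w+=30;h+=30; S=8
    M=cv2.resize(mask[v0:v0+h,u0:u0+w],None,fx=S,fy=S,interpolation=cv2.INTER_NEAREST)
    def cost(p):
        q=(px(c,f(p))-[u0,v0]+.5)*S-.5
        I=np.zeros_like(M); cv2.fillConvexPoly(I,cv2.convexHull((q*16).astype(np.int32)),1,shift=4)
        return np.count_nonzero(I!=M)/M.sum() if 1 else 0
    b=None
    for _ in range(3):
        r=minimize(cost,p0,method="Nelder-Mead",options=dict(initial_simplex=np.vstack([p0]+[np.array(p0)+s for s in np.diag(step)]),xatol=1e-5,fatol=1e-5)); p0=r.x
    return r.x,r.fun
E
cat > m1.py <<'E'
from h import *
c=bot.read_camera("top"); m=notred(c)
def go(n,u,v,f,p0,mm=m,step=None):
    b,a=blob(mm,u,v); 
    hull=np.zeros_like(b); cs,_=cv2.findContours(b,0,2)
    cv2.drawContours(hull,cs,-1,1,-1)
    if n=="nest": cv2.fillConvexPoly(hull,cv2.convexHull(np.vstack(cs)),1)
    x,e=fit(c,hull,f,p0,step or [.008]*2+[.15]*(len(p0)-2)); print(n,a,x.round(4),round(e,3))
go("hl",179,206,cyl([(.0445,0),(.0445,.04)]),[.58,.284])
go("hm",264,181,cyl([(.0405,0),(.0405,.036)]),[.644,-.039])
go("hs",219,181,cyl([(.0335,0),(.0335,.028)]),[.663,.13])
go("nest",311,185,box(.087,.123,(0,.026)),[.615,-.214,-.2])
go("white",177,255,cyl([(.024,0),(.024,.065),(.014,.098)]),[.393,.293])
go("little",290,223,cyl([(.017,0),(.017,.045),(.01,.068)]),[.471,-.115])
go("amber",238,236,cyl([(.028,0),(.028,.076),(.014,.115)]),[.441,.076])
i=c["img"].astype(int)
g=(i[...,1]>1.3*i[...,[0,2]].max(-1)).astype(np.uint8); b,a=blob(g,177,254); y,x=np.nonzero(b);print("wcap",a,at(c,x.mean(),y.mean(),.098))
g=((i[...,0]>140)&(i[...,1]>120)&(i[...,2]<100)).astype(np.uint8); b,a=blob(g,290,222); y,x=np.nonzero(b);print("lcap",a,at(c,x.mean(),y.mean(),.068))
k=R.from_rotvec(bot.get_state()["eef_rot"]).as_matrix();print(k.round(3))
w=bot.read_camera("wrist");s=bot.get_state();print("cam in tool",k.T@(w["xyz"]-s["position"]),(k.T@R.from_rotvec(w["attitude"]).as_matrix()).round(3))
E
python3 m1.py
```

```text
hl 520 [0.5859 0.2852] 0.043
hm 413 [ 0.6483 -0.0404] 0.044
hs 281 [0.666  0.1321] 0.048
nest 644 [ 0.6128 -0.2143 -0.3298] 0.083
white 189 [0.4053 0.3034] 0.088
little 88 [ 0.4767 -0.1147] 0.117
amber 91 [0.4504 0.0824] 1.586
wcap 46 [0.40404089 0.30294298 0.098     ]
lcap 30 [ 0.4748819  -0.11434119  0.068     ]
[[ 0.911  0.413 -0.   ]
 [ 0.413 -0.911  0.001]
 [ 0.    -0.001 -1.   ]]
cam in tool [ 0.07266739 -0.00124279 -0.1626391 ] [[-0.     0.963  0.268]
 [ 1.    -0.     0.001]
 [ 0.001  0.268 -0.963]]
```

```bash
cat > rel.py <<'E'
import sys
from h import *
# rel.py x y z [yaw_deg]: shift in tool axes (cm) and turn (deg), shift AFTER turn as well
a=list(map(float,sys.argv[1:])); s=bot.get_state(); p=s["position"]; r=R.from_rotvec(s["eef_rot"]); k=r.as_matrix()
print("now",p.round(4),"yaw",np.degrees(np.arctan2(k[1,0],k[0,0])).round(2),"tilt z",k[:,2].round(4),"w",round(s["gripper_width"],4),"F",s["force"].round(1),"t",round(s["time_s"],2))
d=(np.array(a[:3])-p)*100; print("shift now axes",r.inv().apply(d).round(2))
if len(a)>3:
    y=np.radians(a[3]); g=R.from_matrix(np.array([[np.cos(y),np.sin(y),0],[np.sin(y),-np.cos(y),0],[0,0,-1]]))
    print("turn",(r.inv()*g).as_rotvec(degrees=True).round(2),"shift after turn",g.inv().apply(d).round(2))
E
python3 rel.py .40 -.1 .22; python3 rel.py .38 .03 .22
```

```text
now [ 0.2581 -0.569   0.2223] yaw 24.4 tilt z [-1.e-04  5.e-04 -1.e+00] w 0.0867 F [-0.   0.4 -0.6] t 0.35
shift now axes [ 32.29 -36.85   0.25]
now [ 0.2581 -0.569   0.2223] yaw 24.4 tilt z [-1.e-04  5.e-04 -1.e+00] w 0.0867 F [-0.   0.4 -0.6] t 0.35
shift now axes [ 35.84 -49.52   0.26]
```

```bash
python3 -m pendant '[{"x":3,"y":-4.1},{"x":3,"y":-4.1},{"x":3,"y":-4.1},{"x":3,"y":-4.1},{"x":3,"y":-4.1},{"x":3,"y":-4.1}]'
python3 -m pendant '[{"x":3,"y":-4.1},{"x":3,"y":-4.1},{"x":3,"y":-4.1},{"x":3,"y":-4.1},{"x":3,"y":-4.1},{"x":2.8,"y":-4.4},{"x":0}]'
python3 - <<'E'
from h import *
c=bot.read_camera("wrist"); cv2.imwrite("pics/w1.png",c["img"][:,:,::-1])
t=bot.read_camera("top"); m=notred(t); 
print(bot.get_state()["position"])
np.set_printoptions(linewidth=200)
b,a=blob(m,328,237); print(a, fit(t,b,box(.06,.096,(0,.034)),[.411,-.25,-.9],[.01,.01,.2]))
E
```

```text
[ 0.25817269 -0.56912048  0.22248839]
89 (array([ 0.411, -0.25 , -0.9  ]), np.float64(1.0))invalid input at $[0]: expected keys fingers, x, y, z, ax, ay, az
invalid input at $[0]: expected keys fingers, x, y, z, ax, ay, az
```

View pics/w1.png

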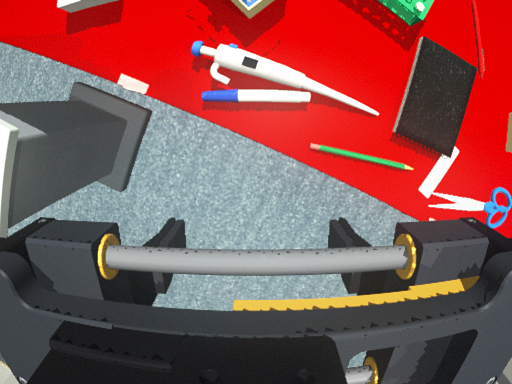

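The move was refused because every row needs all the keys, so the view still shows the start position. Retyping the rows in full.

```bash
python3 -m pendant '[{"fingers":8.7,"x":3,"y":-4.1,"z":0,"ax":0,"ay":0,"az":0},{"fingers":8.7,"x":3,"y":-4.1,"z":0,"ax":0,"ay":0,"az":0},{"fingers":8.7,"x":3,"y":-4.1,"z":0,"ax":0,"ay":0,"az":0},{"fingers":8.7,"x":3,"y":-4.1,"z":0,"ax":0,"ay":0,"az":0},{"fingers":8.7,"x":3,"y":-4.1,"z":0,"ax":0,"ay":0,"az":0},{"fingers":8.7,"x":3,"y":-4.1,"z":0,"ax":0,"ay":0,"az":0}]'
python3 -m pendant '[{"fingers":8.7,"x":3,"y":-4.1,"z":0,"ax":0,"ay":0,"az":0},{"fingers":8.7,"x":3,"y":-4.1,"z":0,"ax":0,"ay":0,"az":0},{"fingers":8.7,"x":3,"y":-4.1,"z":0,"ax":0,"ay":0,"az":0},{"fingers":8.7,"x":3,"y":-4.1,"z":0,"ax":0,"ay":0,"az":0},{"fingers":8.7,"x":3,"y":-4.1,"z":0,"ax":0,"ay":0,"az":0},{"fingers":8.7,"x":2.8,"y":-4.4,"z":0,"ax":0,"ay":0,"az":0},{"fingers":8.7,"x":0,"y":0,"z":0,"ax":0,"ay":0,"az":0}]'
python3 - <<'E'
from h import *
c=bot.read_camera("wrist"); cv2.imwrite("pics/w2.png",c["img"][:,:,::-1])
t=bot.read_camera("top"); cv2.imwrite("pics/t2.png",t["img"][:,:,::-1]); m=notred(t); 
b,a=blob(m,328,237); print(a, fit(t,b,box(.06,.096,(0,.034)),[.411,-.25,-.9],[.01,.01,.2]))
E
python3 rel.py .45 .08 .22
```

```text
time_s: 1.2
position: [0.3207, -0.2694, 0.2228]
eef_rot: [3.07, 0.663, 0.001]
force: [1.0, -0.0, 0.6]
gripper_width: 0.0871
gripper_force: 0.0
time_s: 2.08
position: [0.3794, 0.0326, 0.2227]
eef_rot: [-3.068, -0.675, -0.0]
force: [-0.4, -0.3, -0.2]
gripper_width: 0.0868
gripper_force: 0.0
490 (array([ 0.41214756, -0.24702987,  0.45863489]), np.float64(0.06090561224489796))
now [0.3799 0.0297 0.2227] yaw 24.53 tilt z [ 6.e-04 -6.e-04 -1.e+00] w 0.0871 F [ 0.4 -0.4  0.7] t 2.17
shift now axes [ 8.47 -1.66  0.27]
```

View pics/w2.png

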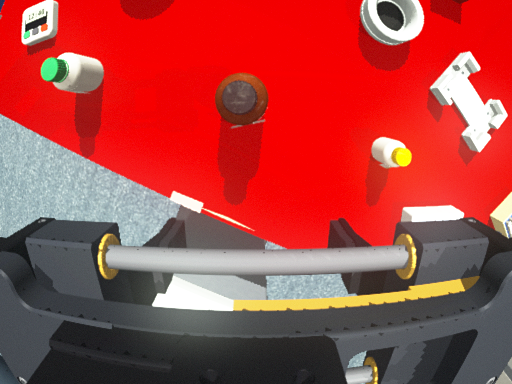

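The wrist view shows amber from almost directly above: cap centre (240,97), body outline centre (242,99). White is at (72,73), little at (391,154), the medium holder top right and the nest at right.

```bash
cat >> h.py <<'E'
def fat(c,u,v,z):  # wrist fisheye pixel -> world at height z
    m=c["mtx"]; a=np.array([(u-m[0,2])/m[0,0],(v-m[1,2])/m[1,1]]); th=np.hypot(*a)
    d=R.from_rotvec(c["attitude"]).apply([np.sin(th)*a[0]/th,-np.sin(th)*a[1]/th,-np.cos(th)])
    return c["xyz"]+d*(z-c["xyz"][2])/d[2]
E
python3 - <<'E'
from h import *
c=bot.read_camera("wrist"); t=bot.read_camera("top")
print("cap",fat(c,240,97,.115),"body",fat(c,242,99,.076),"little cap",fat(c,402,156,.068),"white cap",fat(c,54,69,.098))
i=t["img"].astype(int); print("top dark", [at(t,238,234,.115)])
i=i[222:250,225:252]; d=(i.max(-1)<55)&(i[...,0]<i[...,1]*2.2+6); y,x=np.nonzero(d); print(d.sum(),at(t,x.mean()+225,y.mean()+222,.115))
E
```

```text
cap [0.44939706 0.07916707 0.115     ] body [0.44890892 0.07904052 0.076     ] little cap [ 0.47320322 -0.11360073  0.068     ] white cap [0.40635549 0.29319069 0.098     ]
top dark [array([0.44246419, 0.07413316, 0.115     ])]
15 [0.39658325 0.07178557 0.115     ]
```

```bash
python3 -m pendant '[{"fingers":8.7,"x":4.2,"y":-0.8,"z":0,"ax":0,"ay":0,"az":0},{"fingers":8.7,"x":4.1,"y":-0.8,"z":0,"ax":0,"ay":0,"az":0},{"fingers":8.7,"x":0,"y":0,"z":4,"ax":0,"ay":0,"az":0},{"fingers":8.7,"x":0,"y":0,"z":4,"ax":0,"ay":0,"az":0},{"fingers":8.7,"x":0,"y":0,"z":0,"ax":0,"ay":0,"az":0}]' 25
python3 rel.py .449 .079 .051; python3 - <<'E'
from h import *
c=bot.read_camera("wrist"); cv2.imwrite("pics/w3.png",c["img"][:,:,::-1])
E
```

```text
time_s: 2.9
position: [0.4467, 0.0768, 0.1404]
eef_rot: [-3.07, -0.659, 0.011]
force: [-0.4, 0.4, 0.1]
gripper_width: 0.0868
gripper_force: 0.0
now [0.4467 0.0768 0.1404] yaw 24.22 tilt z [-7.2e-03  4.0e-04 -1.0e+00] w 0.0868 F [-0.4  0.4  0.1] t 2.9
shift now axes [ 0.35 -0.07  8.94]
```

View pics/w3.png

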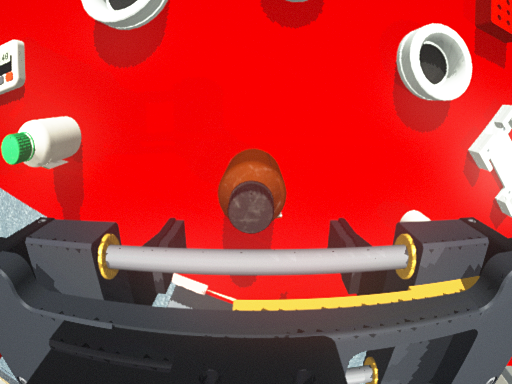

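Amber's cap centre is at (251,207), and the finger centre line is near column 256. I'll refine the offset before descending.

```bash
python3 - <<'E'
from h import *
c=bot.read_camera("wrist"); s=bot.get_state(); p=fat(c,251,207,.115); q=fat(c,252,184,.076)
k=R.from_rotvec(s["eef_rot"]).inv()
for w in(p,q): print(w,(k.apply(w-s["position"])*100).round(2))
E
```

```text
[0.45322907 0.08475448 0.115     ] [ 0.67 -0.54  2.8 ]
[0.45859288 0.0871187  0.076     ] [ 1.25 -0.53  6.7 ]
```

```bash
python3 -m pendant '[{"fingers":8.7,"x":0.5,"y":-0.4,"z":0,"ax":0,"ay":0,"az":0},{"fingers":8.7,"x":0,"y":0,"z":3,"ax":0,"ay":0,"az":0},{"fingers":8.7,"x":0,"y":0,"z":3,"ax":0,"ay":0,"az":0},{"fingers":8.7,"x":0,"y":0,"z":2.9,"ax":0,"ay":0,"az":0},{"fingers":8.7,"x":0,"y":0,"z":0,"ax":0,"ay":0,"az":0}]' 25
python3 rel.py .453 .083 .051;python3 - <<'E'
from h import *
c=bot.read_camera("wrist"); cv2.imwrite("pics/w4.png",c["img"][:,:,::-1])
E
```

```text
time_s: 3.62
position: [0.4516, 0.0842, 0.0533]
eef_rot: [-3.07, -0.664, 0.002]
force: [-0.9, -0.3, 0.3]
gripper_width: 0.0867
gripper_force: 0.0
now [0.4516 0.0842 0.0533] yaw 24.39 tilt z [-1.2e-03  1.0e-04 -1.0e+00] w 0.0867 F [-0.9 -0.3  0.3] t 3.62
shift now axes [0.08 0.17 0.23]
```

View pics/w4.png

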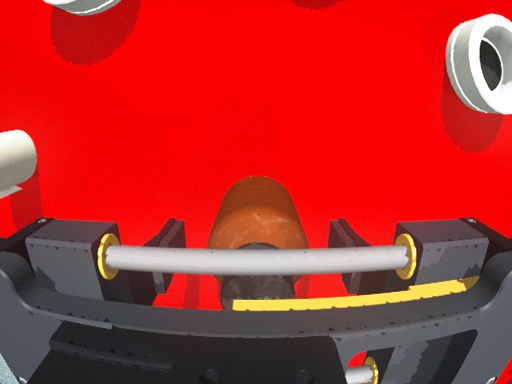

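The bottle sits between the fingers (edges at columns 210 and 307, centre 258). Closing.

```bash
python3 -m pendant '[{"fingers":5,"x":0,"y":0,"z":0,"ax":0,"ay":0,"az":0},{"fingers":5,"x":0,"y":0,"z":0,"ax":0,"ay":0,"az":0},{"fingers":5,"x":0,"y":0,"z":0,"ax":0,"ay":0,"az":0},{"fingers":5,"x":0,"y":0,"z":0,"ax":0,"ay":0,"az":0},{"fingers":5,"x":0,"y":0,"z":0,"ax":0,"ay":0,"az":0},{"fingers":5,"x":0,"y":0,"z":0,"ax":0,"ay":0,"az":0}]' 25
python3 rel.py .453 .083 .051
```

```text
time_s: 4.42
position: [0.4519, 0.084, 0.0539]
eef_rot: [3.07, 0.664, 0.001]
force: [-0.2, -1.0, 5.8]
gripper_width: 0.0554
gripper_force: 25.0
now [0.4519 0.084  0.0539] yaw 24.39 tilt z [ 6.e-04 -1.e-04 -1.e+00] w 0.0554 F [-0.2 -1.   5.8] t 4.42
shift now axes [0.06 0.14 0.29]
```

```bash
python3 -m pendant '[{"fingers":5,"x":0,"y":0,"z":-3,"ax":0,"ay":0,"az":0},{"fingers":5,"x":0,"y":0,"z":-5,"ax":0,"ay":0,"az":0},{"fingers":5,"x":0,"y":0,"z":-5,"ax":0,"ay":0,"az":0},{"fingers":5,"x":2,"y":-3,"z":0,"ax":0,"ay":0,"az":0},{"fingers":5,"x":3,"y":-4,"z":0,"ax":0,"ay":0,"az":0},{"fingers":5,"x":3,"y":-4,"z":0,"ax":0,"ay":0,"az":0},{"fingers":5,"x":2,"y":-2,"z":0,"ax":0,"ay":0,"az":0},{"fingers":5,"x":0,"y":0,"z":0,"ax":0,"ay":0,"az":0}]' 25
python3 rel.py .586 .285 .18;python3 - <<'E'
from h import *
c=bot.read_camera("wrist"); cv2.imwrite("pics/w5.png",c["img"][:,:,::-1])
E
```

```text
time_s: 5.42
position: [0.489, 0.2454, 0.1828]
eef_rot: [-3.07, -0.668, 0.001]
force: [-1.4, 0.4, -1.3]
gripper_width: 0.0554
gripper_force: 25.0
now [0.489  0.2454 0.1828] yaw 24.57 tilt z [-5.e-04 -0.e+00 -1.e+00] w 0.0554 F [-1.4  0.4 -1.3] t 5.42
shift now axes [10.47  0.43  0.27]
```

View pics/w5.png

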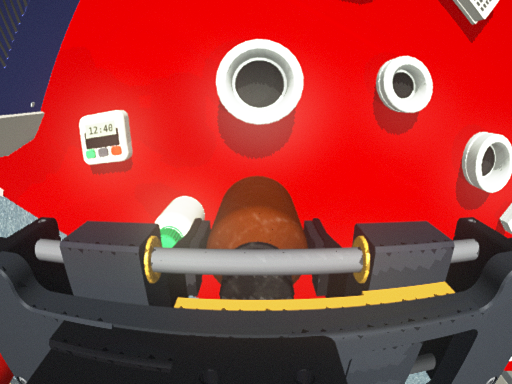

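The bottle is held upright (body at columns 207–307). The large holder is at (260,82), small at (404,84), medium at (488,161) and timer at (105,137). I'll fit the holders in this fisheye view too.

```bash
cat >> h.py <<'E'
_px=px
def fpx(c,p):
    q=R.from_rotvec(c["attitude"]).inv().apply(np.atleast_2d(p)-c["xyz"]); m=c["mtx"]
    h=np.hypot(q[:,0],q[:,1]); th=np.arctan2(h,-q[:,2]); return np.c_[m[0,2]+m[0,0]*th*q[:,0]/h, m[1,2]-m[1,1]*th*q[:,1]/h]
def px(c,p): return fpx(c,p) if abs(c["mtx"][0,0]-297.3)<1 else _px(c,p)
def wfit(c,name,u,v,f,p0):
    b,a=blob(notred(c),u,v); H=np.zeros_like(b); cs,_=cv2.findContours(b,0,2); cv2.drawContours(H,cs,-1,1,-1)
    if "nest" in name: cv2.fillConvexPoly(H,cv2.convexHull(np.vstack(cs)),1)
    x,e=fit(c,H,f,p0,[.008]*2+[.15]*(len(p0)-2)); print(name,a,x.round(4),round(e,3)); return x
HL=cyl([(.0445,0),(.0445,.04)]);HM=cyl([(.0405,0),(.0405,.036)]);HS=cyl([(.0335,0),(.0335,.028)]);NEST=box(.087,.123,(0,.026));BLK=box(.06,.096,(0,.034))
E
python3 - <<'E'
from h import *
c=bot.read_camera("wrist"); p=wfit(c,"L",260,82,HL,[.586,.285]); wfit(c,"S",404,84,HS,[.666,.132])
i=c["img"][40:130,210:310].max(-1); d=(i<110).astype(np.uint8); b,a=blob(d,50,43); y,x=np.nonzero(b); print(a,x.mean()+210,y.mean()+40)
print("rim",fat(c,260,81.5,.04))
s=bot.get_state(); print(R.from_rotvec(s["eef_rot"]).inv().apply(np.r_[p,.15]-s["position"])*100)
E
```

```text
L 5970 [0.582  0.2863] 0.018
S 2617 [0.6621 0.1328] 0.03
1659 258.5262206148282 81.23086196503918
rim [0.58066029 0.28392267 0.04      ]
[10.36649071 -0.02706149  3.23617993]
```

```bash
python3 -m pendant '[{"fingers":5,"x":3.5,"y":0,"z":0,"ax":0,"ay":0,"az":0},{"fingers":5,"x":3.5,"y":0,"z":0,"ax":0,"ay":0,"az":0},{"fingers":5,"x":3.4,"y":0,"z":0,"ax":0,"ay":0,"az":0},{"fingers":5,"x":0,"y":0,"z":4,"ax":0,"ay":0,"az":0},{"fingers":5,"x":0,"y":0,"z":3,"ax":0,"ay":0,"az":0},{"fingers":5,"x":0,"y":0,"z":0,"ax":0,"ay":0,"az":0},{"fingers":5,"x":0,"y":0,"z":0,"ax":0,"ay":0,"az":0}]' 25
python3 rel.py .584 .2865 .062;python3 - <<'E'
from h import *
c=bot.read_camera("wrist"); cv2.imwrite("pics/w6.png",c["img"][:,:,::-1])
E
```

```text
time_s: 6.4
position: [0.5843, 0.286, 0.1144]
eef_rot: [3.071, 0.662, 0.002]
force: [0.2, -0.3, -1.5]
gripper_width: 0.0555
gripper_force: 25.0
now [0.5843 0.286  0.1144] yaw 24.34 tilt z [ 1.e-03  2.e-04 -1.e+00] w 0.0555 F [ 0.2 -0.3 -1.5] t 6.4
shift now axes [-0.02 -0.06  5.24]
```

View pics/w6.png

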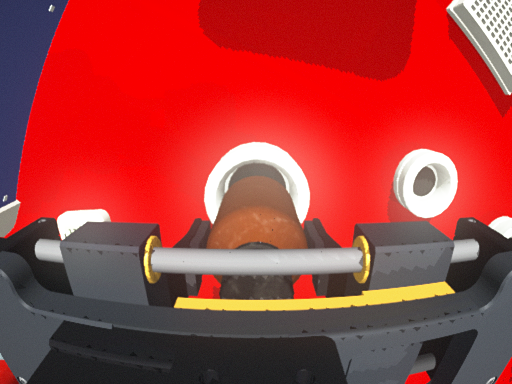

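The bottle and the hole are aligned in column (both about 257). Lowering.

```bash
python3 -m pendant '[{"fingers":5,"x":0,"y":0,"z":1.5,"ax":0,"ay":0,"az":0},{"fingers":5,"x":0,"y":0,"z":0.8,"ax":0,"ay":0,"az":0},{"fingers":5,"x":0,"y":0,"z":0.5,"ax":0,"ay":0,"az":0},{"fingers":5,"x":0,"y":0,"z":0,"ax":0,"ay":0,"az":0}]' 25
python3 -m pendant '[{"fingers":5,"x":0,"y":0,"z":0.4,"ax":0,"ay":0,"az":0},{"fingers":5,"x":0,"y":0,"z":0.4,"ax":0,"ay":0,"az":0},{"fingers":5,"x":0,"y":0,"z":0,"ax":0,"ay":0,"az":0}]' 25
python3 rel.py .584 .2865 .062
```

```text
time_s: 6.95
position: [0.5834, 0.2867, 0.0849]
eef_rot: [3.071, 0.664, -0.002]
force: [-0.2, 0.0, -2.3]
gripper_width: 0.0552
gripper_force: 25.0
time_s: 7.32
position: [0.5834, 0.2866, 0.0771]
eef_rot: [3.071, 0.664, -0.001]
force: [0.3, 0.0, -1.9]
gripper_width: 0.0551
gripper_force: 25.0
now [0.5834 0.2866 0.0771] yaw 24.4 tilt z [-8.e-04 -2.e-04 -1.e+00] w 0.0551 F [ 0.3  0.  -1.9] t 7.33
shift now axes [0.05 0.04 1.51]
```

No contact so far; the bottom is about 23 mm above the bench, inside the hole. Continuing.

```bash
python3 -m pendant '[{"fingers":5,"x":0,"y":0,"z":0.5,"ax":0,"ay":0,"az":0},{"fingers":5,"x":0,"y":0,"z":0.5,"ax":0,"ay":0,"az":0},{"fingers":5,"x":0,"y":0,"z":0.3,"ax":0,"ay":0,"az":0},{"fingers":5,"x":0,"y":0,"z":0,"ax":0,"ay":0,"az":0}]' 25
python3 -m pendant '[{"fingers":5,"x":0,"y":0,"z":0.2,"ax":0,"ay":0,"az":0},{"fingers":5,"x":0,"y":0,"z":0,"ax":0,"ay":0,"az":0},{"fingers":5,"x":0,"y":0,"z":0,"ax":0,"ay":0,"az":0}]' 25
```

```text
time_s: 7.82
position: [0.5834, 0.2866, 0.0641]
eef_rot: [3.071, 0.664, -0.001]
force: [0.3, -0.5, -1.7]
gripper_width: 0.0558
gripper_force: 25.0
time_s: 8.2
position: [0.5838, 0.2867, 0.0627]
eef_rot: [-3.071, -0.664, -0.0]
force: [-1.0, 1.0, -1.0]
gripper_width: 0.0554
gripper_force: 25.0
```

```bash
python3 -m pendant '[{"fingers":6.5,"x":0,"y":0,"z":0,"ax":0,"ay":0,"az":0},{"fingers":7.5,"x":0,"y":0,"z":0,"ax":0,"ay":0,"az":0},{"fingers":8.7,"x":0,"y":0,"z":0,"ax":0,"ay":0,"az":0},{"fingers":8.7,"x":0,"y":0,"z":0,"ax":0,"ay":0,"az":0},{"fingers":8.7,"x":0,"y":0,"z":-4,"ax":0,"ay":0,"az":0},{"fingers":8.7,"x":0,"y":0,"z":-5,"ax":0,"ay":0,"az":0},{"fingers":8.7,"x":0,"y":0,"z":-5,"ax":0,"ay":0,"az":0},{"fingers":8.7,"x":0,"y":0,"z":-3,"ax":0,"ay":0,"az":0}]' 25
python3 -m pendant '[{"fingers":8.7,"x":-4.7,"y":-1.8,"z":0,"ax":0,"ay":0,"az":0},{"fingers":8.7,"x":-4.7,"y":-1.8,"z":0,"ax":0,"ay":0,"az":0},{"fingers":8.7,"x":-4.7,"y":-1.8,"z":0,"ax":0,"ay":0,"az":0},{"fingers":8.7,"x":-4.7,"y":-1.8,"z":0,"ax":0,"ay":0,"az":0},{"fingers":8.7,"x":-4.7,"y":-1.8,"z":2,"ax":0,"ay":0,"az":0},{"fingers":8.7,"x":0,"y":0,"z":0,"ax":0,"ay":0,"az":0},{"fingers":8.7,"x":0,"y":0,"z":0,"ax":0,"ay":0,"az":0}]' 25
python3 rel.py .405 .303 .04;python3 - <<'E'
from h import *
c=bot.read_camera("wrist"); cv2.imwrite("pics/w7.png",c["img"][:,:,::-1])
i=c["img"].astype(int); g=(i[...,1]>1.3*i[...,[0,2]].max(-1)).astype(np.uint8); b,a=blob(g,256,100); y,x=np.nonzero(b);print("wcap",a,x.mean(),y.mean(),fat(c,x.mean(),y.mean(),.098))
E
```

```text
time_s: 9.2
position: [0.5848, 0.2871, 0.2358]
eef_rot: [-3.07, -0.664, -0.007]
force: [0.4, 0.3, 0.4]
gripper_width: 0.0867
gripper_force: 0.0
time_s: 10.07
position: [0.3334, 0.2721, 0.2131]
eef_rot: [-3.07, -0.664, -0.004]
force: [0.6, 0.9, 0.6]
gripper_width: 0.0869
gripper_force: 0.0
now [0.3334 0.2721 0.2131] yaw 24.42 tilt z [ 2.2e-03  9.0e-04 -1.0e+00] w 0.0869 F [0.6 0.9 0.6] t 10.07
shift now axes [ 7.76  0.14 17.33]
wcap 644 256.64596273291926 105.8307453416149 [0.40207021 0.304623   0.098     ]
```

View pics/w7.png

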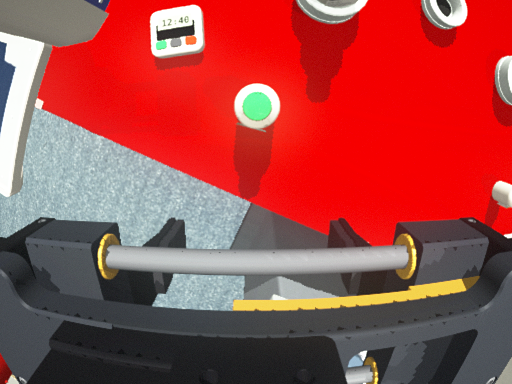

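White cap at (257,106), which puts the bottle at about (0.402, 0.304). Descending around it.

```bash
python3 -m pendant '[{"fingers":8.7,"x":3.8,"y":0,"z":0,"ax":0,"ay":0,"az":0},{"fingers":8.7,"x":3.8,"y":0,"z":0,"ax":0,"ay":0,"az":0},{"fingers":8.7,"x":0,"y":0,"z":4,"ax":0,"ay":0,"az":0},{"fingers":8.7,"x":0,"y":0,"z":3,"ax":0,"ay":0,"az":0},{"fingers":8.7,"x":0,"y":0,"z":0,"ax":0,"ay":0,"az":0},{"fingers":8.7,"x":0,"y":0,"z":0,"ax":0,"ay":0,"az":0}]' 20
python3 - <<'E'
from h import *
c=bot.read_camera("wrist");s=bot.get_state()
i=c["img"].astype(int); g=(i[...,1]>1.3*i[...,[0,2]].max(-1)).astype(np.uint8); b,a=blob(g,256,200); y,x=np.nonzero(b);w=fat(c,x.mean(),y.mean(),.098)
print("wcap",a,x.mean(),y.mean(),w,R.from_rotvec(s["eef_rot"]).inv().apply(np.r_[w[:2],.04]-s["position"])*100)
E
```

```text
time_s: 10.88
position: [0.4035, 0.3035, 0.1434]
eef_rot: [-3.07, -0.663, -0.004]
force: [0.3, 0.3, 0.2]
gripper_width: 0.0872
gripper_force: 0.0
wcap 1240 256.23548387096776 205.32258064516128 [0.40548041 0.30609925 0.098     ] [ 0.25261899 -0.14679471 10.38254386]
```

```bash
python3 -m pendant '[{"fingers":8.7,"x":0.2,"y":-0.1,"z":2.4,"ax":0,"ay":0,"az":0},{"fingers":8.7,"x":0,"y":0,"z":4,"ax":0,"ay":0,"az":0},{"fingers":8.7,"x":0,"y":0,"z":4,"ax":0,"ay":0,"az":0},{"fingers":8.7,"x":0,"y":0,"z":0,"ax":0,"ay":0,"az":0},{"fingers":6,"x":0,"y":0,"z":0,"ax":0,"ay":0,"az":0},{"fingers":4.2,"x":0,"y":0,"z":0,"ax":0,"ay":0,"az":0},{"fingers":4.2,"x":0,"y":0,"z":0,"ax":0,"ay":0,"az":0},{"fingers":4.2,"x":0,"y":0,"z":0,"ax":0,"ay":0,"az":0}]' 20
python3 -m pendant '[{"fingers":4.2,"x":0,"y":0,"z":0,"ax":0,"ay":0,"az":0},{"fingers":4.2,"x":0,"y":0,"z":0,"ax":0,"ay":0,"az":0},{"fingers":4.2,"x":0,"y":0,"z":0,"ax":0,"ay":0,"az":0}]' 20
python3 rel.py .648 -.040 .2
```

```text
time_s: 11.92
position: [0.4035, 0.305, 0.0393]
eef_rot: [-3.07, -0.664, -0.002]
force: [0.1, 0.3, 0.0]
gripper_width: 0.0552
gripper_force: 0.0
time_s: 12.3
position: [0.4033, 0.3048, 0.0389]
eef_rot: [-3.071, -0.664, -0.001]
force: [0.0, 0.0, 5.4]
gripper_width: 0.0475
gripper_force: 20.0
now [0.4033 0.3048 0.0389] yaw 24.4 tilt z [ 5.e-04  1.e-04 -1.e+00] w 0.0475 F [0.  0.  5.4] t 12.3
shift now axes [  8.04  41.51 -16.1 ]
```

```bash
python3 -m pendant '[{"fingers":4.2,"x":0,"y":0,"z":-3,"ax":0,"ay":0,"az":0},{"fingers":4.2,"x":0,"y":0,"z":-4.5,"ax":0,"ay":0,"az":0},{"fingers":4.2,"x":0,"y":0,"z":-4.5,"ax":0,"ay":0,"az":0},{"fingers":4.2,"x":0,"y":2,"z":-3,"ax":0,"ay":0,"az":0},{"fingers":4.2,"x":0,"y":4,"z":0,"ax":0,"ay":0,"az":0},{"fingers":4.2,"x":0,"y":5,"z":0,"ax":0,"ay":0,"az":0},{"fingers":4.2,"x":0,"y":5,"z":0,"ax":0,"ay":0,"az":0},{"fingers":4.2,"x":0,"y":5,"z":0,"ax":0,"ay":0,"az":0}]' 20
python3 -m pendant '[{"fingers":4.2,"x":0,"y":5,"z":0,"ax":0,"ay":0,"az":0},{"fingers":4.2,"x":0,"y":5,"z":0,"ax":0,"ay":0,"az":0},{"fingers":4.2,"x":0,"y":5,"z":0,"ax":0,"ay":0,"az":0},{"fingers":4.2,"x":-1,"y":3.5,"z":0,"ax":0,"ay":0,"az":0},{"fingers":4.2,"x":-1,"y":2,"z":0,"ax":0,"ay":0,"az":0},{"fingers":4.2,"x":0,"y":0,"z":0,"ax":0,"ay":0,"az":0},{"fingers":4.2,"x":0,"y":0,"z":0,"ax":0,"ay":0,"az":0}]' 20
python3 - <<'E'
from h import *
c=bot.read_camera("wrist"); s=bot.get_state();cv2.imwrite("pics/w8.png",c["img"][:,:,::-1]); print(s["position"],s["gripper_width"])
u,v=px(c,[[.648,-.04,.036]])[0]; print(u,v); p=wfit(c,"M",u,v,HM,[.648,-.04]); 
print(R.from_rotvec(s["eef_rot"]).inv().apply(np.r_[p,.0469]-s["position"])*100)
u,v=px(c,[[.663,.1325,.028]])[0]; wfit(c,"S",u,v,HS,[.663,.132])
u,v=px(c,[[.613,-.214,.02]])[0]; wfit(c,"nest",u,v,NEST,[.613,-.214,-.33])
E
```

```text
time_s: 13.3
position: [0.4899, 0.1122, 0.1881]
eef_rot: [-3.07, -0.664, 0.002]
force: [1.1, -0.3, -0.2]
gripper_width: 0.0475
gripper_force: 20.0
time_s: 14.18
position: [0.5557, -0.0806, 0.188]
eef_rot: [-3.069, -0.664, 0.002]
force: [-0.2, 1.0, -1.1]
gripper_width: 0.0481
gripper_force: 20.0
[ 0.55581294 -0.08027574  0.18818342] 0.047221532244469365
259.27253452768986 82.45498539080253
M 4643 [ 0.6443 -0.0389] 0.015
[ 9.77485718 -0.08621702 14.12202151]Traceback (most recent call last):
  File "<stdin>", line 5, in <module>
  File "h.py", line 51, in wfit
    x,e=fit(c,H,f,p0,[.008]*2+[.15]*(len(p0)-2)); print(name,a,x.round(4),round(e,3)); return x
        ~~~^^^^^^^^^^^^^^^^^^^^^^^^^^^^^^^^^^^^^
  File "h.py", line 30, in fit
    M=cv2.resize(mask[v0:v0+h,u0:u0+w],None,fx=S,fy=S,interpolation=cv2.INTER_NEAREST)
cv2.error: OpenCV(4.12.0) /io/opencv/modules/imgproc/src/resize.cpp:4208: error: (-215:Assertion failed) !ssize.empty() in function 'resize'
```

View pics/w8.png

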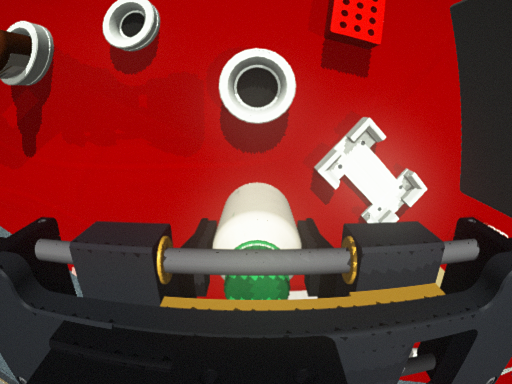

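White is held upright at column 260. The medium holder is at (258,86), amber stands in its holder at (25,55), and the nest is at (370,170). Moving over the medium holder and lowering.

```bash
python3 -m pendant '[{"fingers":4.2,"x":3.3,"y":-0.1,"z":0,"ax":0,"ay":0,"az":0},{"fingers":4.2,"x":3.3,"y":0,"z":0,"ax":0,"ay":0,"az":0},{"fingers":4.2,"x":3.2,"y":0,"z":0,"ax":0,"ay":0,"az":0},{"fingers":4.2,"x":0,"y":0,"z":4,"ax":0,"ay":0,"az":0},{"fingers":4.2,"x":0,"y":0,"z":4,"ax":0,"ay":0,"az":0},{"fingers":4.2,"x":0,"y":0,"z":1.5,"ax":0,"ay":0,"az":0},{"fingers":4.2,"x":0,"y":0,"z":0,"ax":0,"ay":0,"az":0},{"fingers":4.2,"x":0,"y":0,"z":0,"ax":0,"ay":0,"az":0}]' 20
python3 rel.py .6452 -.0392 .0469
python3 - <<'E'
from h import *
c=bot.read_camera("wrist"); cv2.imwrite("pics/w9.png",c["img"][:,:,::-1])
E
```

```text
time_s: 15.22
position: [0.6465, -0.0401, 0.0952]
eef_rot: [3.069, 0.664, 0.005]
force: [0.1, -0.6, -1.6]
gripper_width: 0.0474
gripper_force: 20.0
now [ 0.6465 -0.0401  0.0952] yaw 24.41 tilt z [ 3.2e-03 -7.0e-04 -1.0e+00] w 0.0474 F [ 0.1 -0.6 -1.6] t 15.22
shift now axes [-0.1  -0.15  4.83]
```

View pics/w9.png

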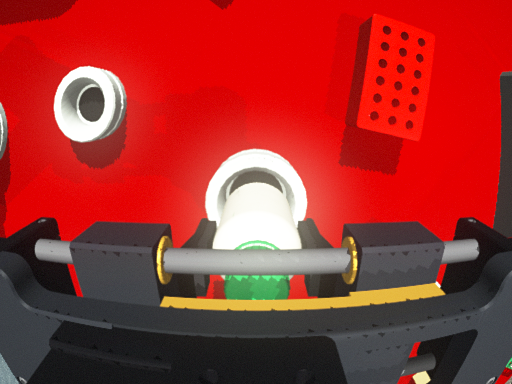

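The bottle (column 258) is over the hole (column 256). Lowering with force checks. I have one picture left, so I'll go by numbers.

```bash
python3 -m pendant '[{"fingers":4.2,"x":-0.1,"y":-0.1,"z":1.2,"ax":0,"ay":0,"az":0},{"fingers":4.2,"x":0,"y":0,"z":0.8,"ax":0,"ay":0,"az":0},{"fingers":4.2,"x":0,"y":0,"z":0.6,"ax":0,"ay":0,"az":0},{"fingers":4.2,"x":0,"y":0,"z":0,"ax":0,"ay":0,"az":0}]' 20
python3 -m pendant '[{"fingers":4.2,"x":0,"y":0,"z":0.5,"ax":0,"ay":0,"az":0},{"fingers":4.2,"x":0,"y":0,"z":0.4,"ax":0,"ay":0,"az":0},{"fingers":4.2,"x":0,"y":0,"z":0,"ax":0,"ay":0,"az":0}]' 20
python3 rel.py .6452 -.0392 .0469
```

```text
time_s: 15.78
position: [0.6434, -0.0395, 0.0667]
eef_rot: [-3.07, -0.664, 0.002]
force: [-0.3, 0.1, -1.5]
gripper_width: 0.0476
gripper_force: 20.0
time_s: 16.15
position: [0.6435, -0.0395, 0.0581]
eef_rot: [-3.07, -0.664, 0.001]
force: [-0.1, -0.1, -0.7]
gripper_width: 0.0474
gripper_force: 20.0
now [ 0.6435 -0.0395  0.0581] yaw 24.4 tilt z [-9.e-04  2.e-04 -1.e+00] w 0.0474 F [-0.1 -0.1 -0.7] t 16.15
shift now axes [0.16 0.05 1.12]
```

```bash
python3 -m pendant '[{"fingers":4.2,"x":0,"y":0,"z":0.5,"ax":0,"ay":0,"az":0},{"fingers":4.2,"x":0,"y":0,"z":0.4,"ax":0,"ay":0,"az":0},{"fingers":4.2,"x":0,"y":0,"z":0.2,"ax":0,"ay":0,"az":0},{"fingers":4.2,"x":0,"y":0,"z":0,"ax":0,"ay":0,"az":0},{"fingers":4.2,"x":0,"y":0,"z":0,"ax":0,"ay":0,"az":0}]' 20
python3 rel.py .6452 -.0392 .0469
```

```text
time_s: 16.77
position: [0.644, -0.0396, 0.0476]
eef_rot: [3.071, 0.664, 0.0]
force: [-0.9, 0.3, -0.7]
gripper_width: 0.0477
gripper_force: 20.0
now [ 0.644  -0.0396  0.0476] yaw 24.4 tilt z [ 2.e-04 -0.e+00 -1.e+00] w 0.0477 F [-0.9  0.3 -0.7] t 16.77
shift now axes [0.13 0.02 0.07]
```

```bash
python3 -m pendant '[{"fingers":6,"x":0,"y":0,"z":0,"ax":0,"ay":0,"az":0},{"fingers":7.5,"x":0,"y":0,"z":0,"ax":0,"ay":0,"az":0},{"fingers":8.7,"x":0,"y":0,"z":0,"ax":0,"ay":0,"az":0},{"fingers":8.7,"x":0,"y":0,"z":0,"ax":0,"ay":0,"az":0},{"fingers":8.7,"x":0,"y":0,"z":-3,"ax":0,"ay":0,"az":0},{"fingers":8.7,"x":0,"y":0,"z":-4.5,"ax":0,"ay":0,"az":0},{"fingers":8.7,"x":0,"y":0,"z":-4.5,"ax":0,"ay":0,"az":0},{"fingers":8.7,"x":0,"y":0,"z":-4.5,"ax":0,"ay":0,"az":0}]' 20
python3 -m pendant '[{"fingers":8.7,"x":-4.4,"y":0,"z":0,"ax":0,"ay":0,"az":0},{"fingers":8.7,"x":-4.4,"y":0,"z":0,"ax":0,"ay":0,"az":0},{"fingers":8.7,"x":-4.4,"y":0,"z":0,"ax":0,"ay":0,"az":0},{"fingers":8.7,"x":-4.4,"y":0,"z":0,"ax":0,"ay":0,"az":0},{"fingers":8.7,"x":-4.4,"y":0,"z":0,"ax":0,"ay":0,"az":0},{"fingers":8.7,"x":-4.4,"y":0,"z":0,"ax":0,"ay":0,"az":0},{"fingers":8.7,"x":0,"y":0,"z":3,"ax":0,"ay":0,"az":0},{"fingers":8.7,"x":0,"y":0,"z":0,"ax":0,"ay":0,"az":0}]' 20
cat > lc.py <<'E'
from h import *
c=bot.read_camera("wrist");s=bot.get_state();print(s["position"])
i=c["img"].astype(int); g=((i[...,0]>110)&(i[...,1]>90)&(i[...,2]<90)).astype(np.uint8); g[215:]=0
u,v=px(c,[[.4745,-.114,.068]])[0]; b,a=blob(g,u,v); y,x=np.nonzero(b);w=fat(c,x.mean(),y.mean(),.068)
print("lcap",a,(u,v),x.mean(),y.mean(),w,R.from_rotvec(s["eef_rot"]).inv().apply(np.r_[w[:2],.0243]-s["position"])*100)
E
python3 lc.py
```

```text
time_s: 17.77
position: [0.6436, -0.0395, 0.2139]
eef_rot: [-3.071, -0.664, 0.0]
force: [0.4, -0.1, -0.3]
gripper_width: 0.087
gripper_force: 0.0
time_s: 18.77
position: [0.402, -0.1481, 0.1817]
eef_rot: [-3.068, -0.661, 0.004]
force: [-0.4, 0.3, -0.2]
gripper_width: 0.0873
gripper_force: 0.0
[ 0.40309116 -0.14847024  0.18244517]
lcap 394 (np.float64(257.1706852032569), np.float64(100.80728996349394)) 255.41370558375635 101.84010152284264 [ 0.47296226 -0.11292884  0.068     ] [ 7.84234143 -0.33245261 15.80941884]
```

```bash
python3 -m pendant '[{"fingers":8.7,"x":3.9,"y":-0.3,"z":0,"ax":0,"ay":0,"az":0},{"fingers":8.7,"x":3.9,"y":0,"z":0,"ax":0,"ay":0,"az":0},{"fingers":8.7,"x":0,"y":0,"z":4,"ax":0,"ay":0,"az":0},{"fingers":8.7,"x":0,"y":0,"z":2.5,"ax":0,"ay":0,"az":0},{"fingers":8.7,"x":0,"y":0,"z":0,"ax":0,"ay":0,"az":0},{"fingers":8.7,"x":0,"y":0,"z":0,"ax":0,"ay":0,"az":0}]' 12
python3 lc.py
```

```text
time_s: 19.58
position: [0.4744, -0.1139, 0.1187]
eef_rot: [3.069, 0.664, 0.003]
force: [0.7, 0.4, 0.1]
gripper_width: 0.087
gripper_force: 0.0
[ 0.47448285 -0.11408129  0.11889836]
lcap 594 (np.float64(258.2944537090256), np.float64(206.70994388210025)) 256.13299663299665 203.27777777777777 [ 0.47631654 -0.11137718  0.068     ] [ 0.26077376 -0.19259769  9.45992292]
```

```bash
python3 -m pendant '[{"fingers":8.7,"x":0.1,"y":-0.1,"z":2.5,"ax":0,"ay":0,"az":0},{"fingers":8.7,"x":0,"y":0,"z":3.5,"ax":0,"ay":0,"az":0},{"fingers":8.7,"x":0,"y":0,"z":3.4,"ax":0,"ay":0,"az":0},{"fingers":8.7,"x":0,"y":0,"z":0,"ax":0,"ay":0,"az":0},{"fingers":6,"x":0,"y":0,"z":0,"ax":0,"ay":0,"az":0},{"fingers":4.5,"x":0,"y":0,"z":0,"ax":0,"ay":0,"az":0},{"fingers":4,"x":0,"y":0,"z":0,"ax":0,"ay":0,"az":0},{"fingers":4,"x":0,"y":0,"z":0,"ax":0,"ay":0,"az":0}]' 12
python3 -m pendant '[{"fingers":3.7,"x":0,"y":0,"z":0,"ax":0,"ay":0,"az":0},{"fingers":3.4,"x":0,"y":0,"z":0,"ax":0,"ay":0,"az":0},{"fingers":2.8,"x":0,"y":0,"z":0,"ax":0,"ay":0,"az":0},{"fingers":2.8,"x":0,"y":0,"z":0,"ax":0,"ay":0,"az":0},{"fingers":2.8,"x":0,"y":0,"z":0,"ax":0,"ay":0,"az":0}]' 12
python3 rel.py .6625 .1325 .15
```

```text
time_s: 20.62
position: [0.474, -0.1124, 0.0242]
eef_rot: [3.07, 0.664, 0.001]
force: [0.2, 0.4, 0.1]
gripper_width: 0.0549
gripper_force: 0.0
time_s: 21.25
position: [0.4737, -0.1124, 0.0235]
eef_rot: [3.071, 0.664, 0.0]
force: [-0.3, 0.2, -0.1]
gripper_width: 0.0333
gripper_force: 12.0
now [ 0.4737 -0.1124  0.0235] yaw 24.4 tilt z [ 0. -0. -1.] w 0.0333 F [-0.3  0.2 -0.1] t 21.25
shift now axes [ 27.3  -14.5  -12.65]
```

```bash
python3 -m pendant '[{"fingers":2.8,"x":0,"y":0,"z":-3,"ax":0,"ay":0,"az":0},{"fingers":2.8,"x":0,"y":0,"z":-4.5,"ax":0,"ay":0,"az":0},{"fingers":2.8,"x":0,"y":0,"z":-4.5,"ax":0,"ay":0,"az":0},{"fingers":2.8,"x":0,"y":0,"z":-4,"ax":0,"ay":0,"az":0},{"fingers":2.8,"x":2,"y":-2,"z":0,"ax":0,"ay":0,"az":0},{"fingers":2.8,"x":3.5,"y":-3,"z":0,"ax":0,"ay":0,"az":0},{"fingers":2.8,"x":3.5,"y":-3,"z":0,"ax":0,"ay":0,"az":0},{"fingers":2.8,"x":3.5,"y":-3,"z":0,"ax":0,"ay":0,"az":0}]' 12
python3 -m pendant '[{"fingers":2.8,"x":3,"y":-2.5,"z":0,"ax":0,"ay":0,"az":0},{"fingers":2.8,"x":1.8,"y":-1,"z":0,"ax":0,"ay":0,"az":0},{"fingers":2.8,"x":0,"y":0,"z":0,"ax":0,"ay":0,"az":0},{"fingers":2.8,"x":0,"y":0,"z":0,"ax":0,"ay":0,"az":0}]' 12
cat > hs.py <<'E'
from h import *
c=bot.read_camera("wrist"); s=bot.get_state(); print(s["position"],s["gripper_width"])
u,v=px(c,[[.6625,.1325,.028]])[0]; print(u,v); p=wfit(c,"S",u,v,HS,[.6625,.1325]); 
print(R.from_rotvec(s["eef_rot"]).inv().apply(np.r_[p,.0317]-s["position"])*100)
E
python3 hs.py
```

```text
time_s: 22.25
position: [0.5422, 0.0408, 0.1834]
eef_rot: [-3.071, -0.663, 0.001]
force: [0.7, -0.5, -1.0]
gripper_width: 0.0336
gripper_force: 12.0
time_s: 22.75
position: [0.5706, 0.09, 0.1832]
eef_rot: [3.071, 0.662, -0.003]
force: [0.1, -0.4, -0.7]
gripper_width: 0.0337
gripper_force: 12.0
[0.57060739 0.08987157 0.18334005] 0.03349277164004109
257.1451130449877 82.16630019480405
S 3141 [0.6616 0.1333] 0.02
[10.10614924 -0.20871898 15.14966787]
```

```bash
python3 -m pendant '[{"fingers":2.8,"x":3.4,"y":-0.2,"z":0,"ax":0,"ay":0,"az":0},{"fingers":2.8,"x":3.4,"y":0,"z":0,"ax":0,"ay":0,"az":0},{"fingers":2.8,"x":3.3,"y":0,"z":0,"ax":0,"ay":0,"az":0},{"fingers":2.8,"x":0,"y":0,"z":4,"ax":0,"ay":0,"az":0},{"fingers":2.8,"x":0,"y":0,"z":4,"ax":0,"ay":0,"az":0},{"fingers":2.8,"x":0,"y":0,"z":2.5,"ax":0,"ay":0,"az":0},{"fingers":2.8,"x":0,"y":0,"z":0,"ax":0,"ay":0,"az":0},{"fingers":2.8,"x":0,"y":0,"z":0,"ax":0,"ay":0,"az":0}]' 12
python3 rel.py .662 .1332 .0317; python3 hs.py
```

```text
time_s: 23.8
position: [0.6634, 0.1338, 0.0797]
eef_rot: [3.071, 0.662, 0.003]
force: [0.4, -0.3, -0.0]
gripper_width: 0.0337
gripper_force: 12.0
now [0.6634 0.1338 0.0797] yaw 24.33 tilt z [ 0.0017 -0.     -1.    ] w 0.0337 F [ 0.4 -0.3 -0. ] t 23.8
shift now axes [-0.16 -0.    4.8 ]
[0.66373842 0.13409182 0.08024865] 0.033612943284149654
259.37322409013785 207.95840160412345
S 86474 [0.6625 0.1325] 1.0
[-0.191444    0.08835013  4.85447549]
```

```bash
python3 -m pendant '[{"fingers":2.8,"x":-0.1,"y":0,"z":1.5,"ax":0,"ay":0,"az":0},{"fingers":2.8,"x":0,"y":0,"z":0.9,"ax":0,"ay":0,"az":0},{"fingers":2.8,"x":0,"y":0,"z":0.4,"ax":0,"ay":0,"az":0},{"fingers":2.8,"x":0,"y":0,"z":0,"ax":0,"ay":0,"az":0}]' 12
python3 -m pendant '[{"fingers":2.8,"x":0,"y":0,"z":0.4,"ax":0,"ay":0,"az":0},{"fingers":2.8,"x":0,"y":0,"z":0.4,"ax":0,"ay":0,"az":0},{"fingers":2.8,"x":0,"y":0,"z":0,"ax":0,"ay":0,"az":0}]' 12
python3 rel.py .662 .1332 .0317
```

```text
time_s: 24.35
position: [0.6613, 0.1344, 0.0499]
eef_rot: [-3.07, -0.664, 0.002]
force: [0.0, -0.8, -1.3]
gripper_width: 0.0339
gripper_force: 12.0
time_s: 24.72
position: [0.6613, 0.1343, 0.0421]
eef_rot: [-3.07, -0.664, 0.001]
force: [-0.4, -0.2, -0.2]
gripper_width: 0.0335
gripper_force: 12.0
now [0.6613 0.1343 0.0421] yaw 24.4 tilt z [-8.e-04  0.e+00 -1.e+00] w 0.0335 F [-0.4 -0.2 -0.2] t 24.73
shift now axes [0.02 0.13 1.04]
```

```bash
python3 -m pendant '[{"fingers":2.8,"x":0,"y":0.1,"z":0.4,"ax":0,"ay":0,"az":0},{"fingers":2.8,"x":0,"y":0,"z":0.4,"ax":0,"ay":0,"az":0},{"fingers":2.8,"x":0,"y":0,"z":0.2,"ax":0,"ay":0,"az":0},{"fingers":2.8,"x":0,"y":0,"z":0,"ax":0,"ay":0,"az":0},{"fingers":2.8,"x":0,"y":0,"z":0,"ax":0,"ay":0,"az":0}]' 12
python3 rel.py .662 .1332 .0317
```

```text
time_s: 25.35
position: [0.6621, 0.1334, 0.0326]
eef_rot: [3.071, 0.664, 0.0]
force: [-0.3, -0.1, -1.0]
gripper_width: 0.0337
gripper_force: 12.0
now [0.6621 0.1334 0.0326] yaw 24.4 tilt z [ 2.e-04 -0.e+00 -1.e+00] w 0.0337 F [-0.3 -0.1 -1. ] t 25.35
shift now axes [-0.02  0.01  0.09]
```

```bash
python3 -m pendant '[{"fingers":4,"x":0,"y":0,"z":0,"ax":0,"ay":0,"az":0},{"fingers":5,"x":0,"y":0,"z":0,"ax":0,"ay":0,"az":0},{"fingers":6,"x":0,"y":0,"z":0,"ax":0,"ay":0,"az":0},{"fingers":6,"x":0,"y":0,"z":-2,"ax":0,"ay":0,"az":0},{"fingers":6,"x":0,"y":0,"z":-5,"ax":0,"ay":0,"az":0},{"fingers":8.7,"x":0,"y":0,"z":-6,"ax":0,"ay":0,"az":0},{"fingers":8.7,"x":0,"y":0,"z":-5,"ax":0,"ay":0,"az":0}]' 12
python3 -m pendant '[{"fingers":8.7,"x":-3.8,"y":3.2,"z":0,"ax":0,"ay":0,"az":0},{"fingers":8.7,"x":-3.8,"y":3.2,"z":0,"ax":0,"ay":0,"az":0},{"fingers":8.7,"x":-3.8,"y":3.2,"z":0,"ax":0,"ay":0,"az":0},{"fingers":8.7,"x":-3.8,"y":3.2,"z":0,"ax":0,"ay":0,"az":0},{"fingers":8.7,"x":-3.8,"y":3.2,"z":0,"ax":0,"ay":0,"az":0},{"fingers":8.7,"x":-3.8,"y":3.2,"z":0,"ax":0,"ay":0,"az":0},{"fingers":8.7,"x":-3.8,"y":3.2,"z":0,"ax":0,"ay":0,"az":0},{"fingers":8.7,"x":-3.8,"y":3.2,"z":0,"ax":0,"ay":0,"az":0}]' 12
python3 -m pendant '[{"fingers":8.7,"x":-3.8,"y":3.2,"z":0,"ax":0,"ay":0,"az":0},{"fingers":8.7,"x":-3.8,"y":3.2,"z":0,"ax":0,"ay":0,"az":0},{"fingers":8.7,"x":0,"y":0,"z":0,"ax":0,"ay":0,"az":-9},{"fingers":8.7,"x":0,"y":0,"z":0,"ax":0,"ay":0,"az":-9},{"fingers":8.7,"x":0,"y":0,"z":0,"ax":0,"ay":0,"az":-9},{"fingers":8.7,"x":0,"y":0,"z":0,"ax":0,"ay":0,"az":-9},{"fingers":8.7,"x":0,"y":0,"z":0,"ax":0,"ay":0,"az":-9},{"fingers":8.7,"x":0,"y":0,"z":0,"ax":0,"ay":0,"az":-9}]' 30
python3 -m pendant '[{"fingers":8.7,"x":0,"y":0,"z":0,"ax":0,"ay":0,"az":-9},{"fingers":8.7,"x":0,"y":0,"z":0,"ax":0,"ay":0,"az":-9},{"fingers":8.7,"x":0,"y":0,"z":0,"ax":0,"ay":0,"az":-9},{"fingers":8.7,"x":0,"y":0,"z":0,"ax":0,"ay":0,"az":-9},{"fingers":8.7,"x":0,"y":0,"z":0,"ax":0,"ay":0,"az":-2},{"fingers":8.7,"x":0,"y":0,"z":0,"ax":0,"ay":0,"az":0},{"fingers":8.7,"x":0,"y":0,"z":0,"ax":0,"ay":0,"az":0}]' 30
python3 rel.py .412 -.247 .15 116.3
cat > bl.py <<'E'
from h import *
c=bot.read_camera("wrist"); s=bot.get_state(); k=R.from_rotvec(s["eef_rot"])
for n,f,p0,z in(("block",BLK,[.412,-.247,.4586],.034),("nest",NEST,[.613,-.214,-.33],.02)):
    u,v=px(c,[[p0[0],p0[1],z]])[0]; print(n,"px",u,v)
    try: p=wfit(c,n,u,v,f,p0); print(np.degrees(p[2]), k.inv().apply(np.r_[p[:2],.006]-s["position"])*100)
    except Exception as e: print("no",str(e)[:40])
cv2.imwrite("pics/b.png",c["img"][:,:,::-1])
E
python3 bl.py
```

```text
time_s: 26.22
position: [0.6627, 0.1334, 0.2168]
eef_rot: [3.07, 0.664, 0.006]
force: [0.7, 0.4, 0.3]
gripper_width: 0.0728
gripper_force: 0.0
time_s: 27.22
position: [0.4905, -0.2269, 0.2142]
eef_rot: [3.069, 0.663, 0.003]
force: [0.9, -0.5, 0.4]
gripper_width: 0.0875
gripper_force: 0.0
time_s: 28.22
position: [0.4484, -0.3152, 0.2141]
eef_rot: [2.428, 1.99, 0.0]
force: [0.3, -0.6, -0.4]
gripper_width: 0.0868
gripper_force: 0.0
time_s: 29.1
position: [0.4482, -0.315, 0.2129]
eef_rot: [1.657, 2.669, -0.0]
force: [1.0, 0.3, -0.4]
gripper_width: 0.0872
gripper_force: 0.0
now [ 0.4482 -0.315   0.2129] yaw 116.32 tilt z [ 3.e-04 -3.e-04 -1.e+00] w 0.0872 F [ 1.   0.3 -0.4] t 29.1
shift now axes [ 7.71 -0.23  6.28]
turn [0.01 0.03 0.02] shift after turn [ 7.7  -0.23  6.29]
block px 255.06538073079471 106.94102887827444
block 4589 [ 0.4082 -0.2451  0.451 ] 0.051
25.841041822879337 [ 8.03986882 -0.4873328  20.67389455]
nest px 403.14271402857713 159.12697817845265
nest 4689 [ 0.61   -0.2112 -0.328 ] 0.025
-18.790472097454643 [ 2.12661173 19.10821195 20.67749896]
```

```bash
python3 -m pendant '[{"fingers":8.7,"x":4,"y":-0.4,"z":0,"ax":0,"ay":0,"az":0.4},{"fingers":8.7,"x":2,"y":0,"z":2,"ax":0,"ay":0,"az":0},{"fingers":8.7,"x":0,"y":0,"z":4,"ax":0,"ay":0,"az":0},{"fingers":8.7,"x":0,"y":0,"z":0,"ax":0,"ay":0,"az":0},{"fingers":8.7,"x":0,"y":0,"z":0,"ax":0,"ay":0,"az":0}]' 30
python3 bl.py; python3 - <<'E'
from h import *
c=bot.read_camera("wrist"); b,a=blob(notred(c),256,150); cs,_=cv2.findContours(b,0,2); print(a,cv2.boundingRect(b)); o=c["img"].copy()
cv2.polylines(o,[np.rint(px(c,BLK([.4082,-.2451,.451])[4:])).astype(int)],True,(0,255,0)); cv2.imwrite("pics/b2.png",o[:,:,::-1])
E
```

```text
time_s: 29.78
position: [0.4187, -0.2637, 0.1533]
eef_rot: [1.665, 2.663, -0.0]
force: [0.4, 0.2, 0.7]
gripper_width: 0.0872
gripper_force: 0.0
block px 258.5074022530716 167.84898410090995
block 6747 [ 0.4081 -0.2451  0.4498] 0.112
25.770795961546682 [ 2.21479194 -0.16005556 14.76184607]
nest px 421.8617660067839 215.9458772444532
nest 2508 [ 0.613 -0.214 -0.33 ] 1.0
-18.907607239317166 [-3.96859498 19.62191199 14.7926449 ]
6714 (214, 113, 75, 99)
```

View pics/b2.png

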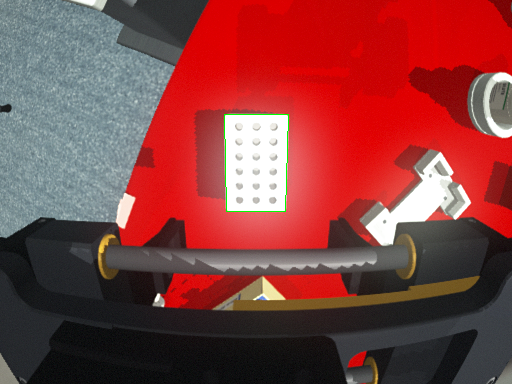

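The outline drawn from the fit (corners (225,115)–(287,210)) matches the block exactly, and the fingers straddle its 60 mm. Grasping it.

```bash
python3 -m pendant '[{"fingers":8.7,"x":2.2,"y":-0.2,"z":2.7,"ax":0,"ay":0,"az":0},{"fingers":8.7,"x":0,"y":0,"z":4,"ax":0,"ay":0,"az":0},{"fingers":8.7,"x":0,"y":0,"z":4,"ax":0,"ay":0,"az":0},{"fingers":8.7,"x":0,"y":0,"z":2.5,"ax":0,"ay":0,"az":0},{"fingers":8.7,"x":0,"y":0,"z":0,"ax":0,"ay":0,"az":0},{"fingers":8.7,"x":0,"y":0,"z":0,"ax":0,"ay":0,"az":0}]' 40
python3 rel.py .4082 -.2451 .006 115.8
```

```text
time_s: 30.62
position: [0.4075, -0.245, 0.0217]
eef_rot: [1.664, 2.662, -0.001]
force: [1.0, -1.0, 0.0]
gripper_width: 0.0871
gripper_force: 0.0
now [ 0.4075 -0.245   0.0217] yaw 115.99 tilt z [ 0.0018 -0.0017 -1.    ] w 0.0871 F [ 1. -1.  0.] t 30.62
shift now axes [-0.04  0.06  1.57]
turn [0.05 0.13 0.19] shift after turn [-0.04  0.06  1.57]
```

```bash
python3 -m pendant '[{"fingers":8.7,"x":0,"y":0,"z":0.9,"ax":0,"ay":0,"az":0.2},{"fingers":8.7,"x":0,"y":0,"z":0.5,"ax":0,"ay":0,"az":0},{"fingers":8.7,"x":0,"y":0,"z":0,"ax":0,"ay":0,"az":0},{"fingers":7,"x":0,"y":0,"z":0,"ax":0,"ay":0,"az":0},{"fingers":5.5,"x":0,"y":0,"z":0,"ax":0,"ay":0,"az":0},{"fingers":5.5,"x":0,"y":0,"z":0,"ax":0,"ay":0,"az":0},{"fingers":5.5,"x":0,"y":0,"z":0,"ax":0,"ay":0,"az":0},{"fingers":5.5,"x":0,"y":0,"z":0,"ax":0,"ay":0,"az":0}]' 40
python3 rel.py .61 -.2112 .15 71.2
```

```text
time_s: 31.62
position: [0.4068, -0.2441, 0.0066]
eef_rot: [1.669, 2.661, 0.0]
force: [1.1, 1.1, 0.5]
gripper_width: 0.0598
gripper_force: 40.0
now [ 0.4068 -0.2441  0.0066] yaw 115.79 tilt z [ 5.e-04 -2.e-04 -1.e+00] w 0.0598 F [1.1 1.1 0.5] t 31.62
shift now axes [ -5.88  19.73 -14.33]
turn [3.000e-02 1.000e-02 4.459e+01] shift after turn [  9.66  18.17 -14.34]
```

```bash
python3 -m pendant '[{"fingers":5.5,"x":0,"y":0,"z":-2,"ax":0,"ay":0,"az":0},{"fingers":5.5,"x":0,"y":0,"z":-4,"ax":0,"ay":0,"az":0},{"fingers":5.5,"x":0,"y":0,"z":-4.5,"ax":0,"ay":0,"az":0},{"fingers":5.5,"x":0,"y":0,"z":-4,"ax":0,"ay":0,"az":0},{"fingers":5.5,"x":0,"y":0,"z":0,"ax":0,"ay":0,"az":7},{"fingers":5.5,"x":0,"y":0,"z":0,"ax":0,"ay":0,"az":9},{"fingers":5.5,"x":0,"y":0,"z":0,"ax":0,"ay":0,"az":9},{"fingers":5.5,"x":0,"y":0,"z":0,"ax":0,"ay":0,"az":9}]' 40
python3 -m pendant '[{"fingers":5.5,"x":0,"y":0,"z":0,"ax":0,"ay":0,"az":8},{"fingers":5.5,"x":0,"y":0,"z":0,"ax":0,"ay":0,"az":2.6},{"fingers":5.5,"x":0,"y":3.2,"z":0,"ax":0,"ay":0,"az":0},{"fingers":5.5,"x":0,"y":4,"z":0,"ax":0,"ay":0,"az":0},{"fingers":5.5,"x":0,"y":4,"z":0,"ax":0,"ay":0,"az":0},{"fingers":5.5,"x":0,"y":4,"z":0,"ax":0,"ay":0,"az":0},{"fingers":5.5,"x":0,"y":3,"z":0,"ax":0,"ay":0,"az":0},{"fingers":5.5,"x":0,"y":0,"z":0,"ax":0,"ay":0,"az":0}]' 40
python3 -m pendant '[{"fingers":5.5,"x":0,"y":0,"z":0,"ax":0,"ay":0,"az":0}]' 40
python3 rel.py .61 -.2112 .0146 71.2; python3 bl.py
```

```text
time_s: 32.62
position: [0.4055, -0.2432, 0.1508]
eef_rot: [-2.378, -2.049, 0.001]
force: [0.5, 1.0, -4.5]
gripper_width: 0.0596
gripper_force: 40.0
time_s: 33.62
position: [0.58, -0.3031, 0.15]
eef_rot: [-2.553, -1.829, 0.0]
force: [-1.2, 1.2, -5.2]
gripper_width: 0.0598
gripper_force: 40.0
time_s: 33.75
position: [0.577, -0.3015, 0.1499]
eef_rot: [-2.55, -1.826, 0.003]
force: [-0.3, 0.2, -6.0]
gripper_width: 0.0598
gripper_force: 40.0
now [ 0.577  -0.3015  0.1499] yaw 71.21 tilt z [-0.0043  0.0029 -1.    ] w 0.0598 F [-0.3  0.2 -6. ] t 33.75
shift now axes [ 9.59  0.29 13.54]
turn [-0.29 -0.08  0.01] shift after turn [ 9.61  0.22 13.53]
block px 97.3899602708174 187.79170863417673
block 122345 [ 0.412  -0.247   0.4586] 1.0
26.275844484699554 [ -0.17277648 -17.30926188  14.4974852 ]
nest px 264.7955079416811 88.39218900433829
nest 122345 [ 0.613 -0.214 -0.33 ] 1.0
-18.907607239317166 [ 9.43107185  0.65352534 14.4313597 ]
```

```bash
python3 -m pendant '[{"fingers":5.5,"x":-2.5,"y":0,"z":-1.5,"ax":0,"ay":0,"az":0},{"fingers":5.5,"x":-2.5,"y":0,"z":-1.5,"ax":0,"ay":0,"az":0},{"fingers":5.5,"x":0,"y":0,"z":0,"ax":0,"ay":0,"az":0},{"fingers":5.5,"x":0,"y":0,"z":0,"ax":0,"ay":0,"az":0}]' 40
python3 rel.py .61 -.2112 .0146 71.2; python3 bl.py | tail -3
```

```text
time_s: 34.3
position: [0.5618, -0.3502, 0.1818]
eef_rot: [-2.555, -1.827, -0.0]
force: [0.0, -0.1, -4.0]
gripper_width: 0.0597
gripper_force: 40.0
now [ 0.5618 -0.3502  0.1818] yaw 71.12 tilt z [-3.e-04  7.e-04 -1.e+00] w 0.0597 F [ 0.  -0.1 -4. ] t 34.3
shift now axes [14.71  0.07 16.73]
turn [-0.03 -0.03 -0.08] shift after turn [14.72  0.08 16.72]
no OpenCV(4.12.0) /io/opencv/modules/imgpro
nest px 261.9980013107578 44.6145185690842
no OpenCV(4.12.0) /io/opencv/modules/imgpro
```

```bash
sed -i 's/u0-=15;v0-=15;w+=30;h+=30/u0=max(u0-15,0);v0=max(v0-15,0);w+=30;h+=30/' h.py
python3 bl.py | tail -3; python3 - <<'E'
from h import *
c=bot.read_camera("wrist"); b,a=blob(notred(c),262,45); print(a,cv2.boundingRect(b)); print(np.rint(px(c,NEST([.61,-.2112,-.328]))))
E
```

```text
nest px 262.3540202690734 45.13451821476707
nest 6392 [ 0.6087 -0.2112 -0.3283] 0.022
-18.807497786064257 [ 1.45570391e+01 -1.14965008e-02  1.75261220e+01]
6412 (216, 0, 84, 102)
[[296.  -0.]
 [221.  -0.]
 [221. 100.]
 [297. 100.]
 [299.  -8.]
 [219.  -8.]
 [218. 100.]
 [300. 100.]]
```

```bash
python3 -m pendant '[{"fingers":5.5,"x":4,"y":0,"z":0,"ax":0,"ay":0,"az":0},{"fingers":5.5,"x":4,"y":0,"z":0,"ax":0,"ay":0,"az":0},{"fingers":5.5,"x":4,"y":0,"z":0,"ax":0,"ay":0,"az":0},{"fingers":5.5,"x":2.8,"y":0,"z":0,"ax":0,"ay":0,"az":0},{"fingers":5.5,"x":0,"y":0,"z":4,"ax":0,"ay":0,"az":0},{"fingers":5.5,"x":0,"y":0,"z":4,"ax":0,"ay":0,"az":0},{"fingers":5.5,"x":0,"y":0,"z":3,"ax":0,"ay":0,"az":0},{"fingers":5.5,"x":0,"y":0,"z":0.5,"ax":0,"ay":0,"az":0}]' 40
python3 -m pendant '[{"fingers":5.5,"x":0,"y":0,"z":0,"ax":0,"ay":0,"az":0},{"fingers":5.5,"x":0,"y":0,"z":0,"ax":0,"ay":0,"az":0}]' 40
python3 rel.py .61 -.2098 .0146 71.2
```

```text
time_s: 35.45
position: [0.6085, -0.2082, 0.0638]
eef_rot: [-2.549, -1.827, 0.004]
force: [0.6, 0.1, -4.7]
gripper_width: 0.0592
gripper_force: 40.0
time_s: 35.7
position: [0.6118, -0.2105, 0.0683]
eef_rot: [2.552, 1.827, 0.002]
force: [0.2, 0.0, -5.1]
gripper_width: 0.0598
gripper_force: 40.0
now [ 0.6118 -0.2105  0.0683] yaw 71.21 tilt z [ 0.0031 -0.0017 -1.    ] w 0.0598 F [ 0.2  0.  -5.1] t 35.7
shift now axes [ 0.02 -0.21  5.37]
turn [0.2  0.03 0.01] shift after turn [ 0.01 -0.19  5.37]
```

```bash
python3 -m pendant '[{"fingers":5.5,"x":0,"y":0,"z":1.5,"ax":0,"ay":0,"az":0},{"fingers":5.5,"x":0,"y":0,"z":1,"ax":0,"ay":0,"az":0},{"fingers":5.5,"x":0,"y":0,"z":0.3,"ax":0,"ay":0,"az":0},{"fingers":5.5,"x":0,"y":0,"z":0,"ax":0,"ay":0,"az":0},{"fingers":5.5,"x":0,"y":0,"z":0,"ax":0,"ay":0,"az":0},{"fingers":5.5,"x":0,"y":0,"z":0,"ax":0,"ay":0,"az":0}]' 40
python3 rel.py .61 -.2098 .0146 71.2
```

```text
time_s: 36.45
position: [0.6107, -0.2101, 0.0389]
eef_rot: [2.554, 1.828, 0.001]
force: [0.4, 0.3, -4.8]
gripper_width: 0.0597
gripper_force: 40.0
now [ 0.6107 -0.2101  0.0389] yaw 71.2 tilt z [ 7.e-04 -4.e-04 -1.e+00] w 0.0597 F [ 0.4  0.3 -4.8] t 36.45
shift now axes [ 0.01 -0.08  2.43]
turn [ 0.04  0.01 -0.  ] shift after turn [ 0.01 -0.08  2.43]
```

```bash
python3 -m pendant '[{"fingers":5.5,"x":0,"y":-0.1,"z":0.5,"ax":0,"ay":0,"az":0},{"fingers":5.5,"x":0,"y":0,"z":0.4,"ax":0,"ay":0,"az":0},{"fingers":5.5,"x":0,"y":0,"z":0.4,"ax":0,"ay":0,"az":0},{"fingers":5.5,"x":0,"y":0,"z":0,"ax":0,"ay":0,"az":0}]' 40
python3 -m pendant '[{"fingers":5.5,"x":0,"y":0,"z":0.4,"ax":0,"ay":0,"az":0},{"fingers":5.5,"x":0,"y":0,"z":0.3,"ax":0,"ay":0,"az":0},{"fingers":5.5,"x":0,"y":0,"z":0,"ax":0,"ay":0,"az":0}]' 40
python3 rel.py .61 -.2098 .0146 71.2
```

```text
time_s: 36.95
position: [0.6091, -0.2094, 0.0249]
eef_rot: [-2.554, -1.828, 0.001]
force: [0.7, -0.3, -3.8]
gripper_width: 0.0596
gripper_force: 40.0
time_s: 37.33
position: [0.6093, -0.2095, 0.0182]
eef_rot: [-2.554, -1.828, 0.0]
force: [1.2, -0.3, -4.3]
gripper_width: 0.0597
gripper_force: 40.0
now [ 0.6093 -0.2095  0.0182] yaw 71.2 tilt z [-6.e-04  4.e-04 -1.e+00] w 0.0597 F [ 1.2 -0.3 -4.3] t 37.33
shift now axes [-0.    0.08  0.36]
turn [-0.04 -0.01 -0.  ] shift after turn [-0.    0.08  0.36]
```

```bash
python3 -m pendant '[{"fingers":5.5,"x":0,"y":0,"z":0.3,"ax":0,"ay":0,"az":0},{"fingers":5.5,"x":0,"y":0,"z":0.1,"ax":0,"ay":0,"az":0},{"fingers":5.5,"x":0,"y":0,"z":0,"ax":0,"ay":0,"az":0},{"fingers":5.5,"x":0,"y":0,"z":0,"ax":0,"ay":0,"az":0}]' 40
python3 rel.py .61 -.2098 .0146 71.2
```

```text
time_s: 37.83
position: [0.6095, -0.2096, 0.0147]
eef_rot: [2.554, 1.829, -0.0]
force: [-0.4, 0.5, -3.2]
gripper_width: 0.0598
gripper_force: 40.0
now [ 0.6095 -0.2096  0.0147] yaw 71.2 tilt z [ 0. -0. -1.] w 0.0598 F [-0.4  0.5 -3.2] t 37.83
shift now axes [0.   0.05 0.01]
turn [ 0.  0. -0.] shift after turn [0.   0.05 0.01]
```

```bash
python3 -m pendant '[{"fingers":6.8,"x":0,"y":0,"z":0,"ax":0,"ay":0,"az":0},{"fingers":7.8,"x":0,"y":0,"z":0,"ax":0,"ay":0,"az":0},{"fingers":8.5,"x":0,"y":0,"z":0,"ax":0,"ay":0,"az":0},{"fingers":8.5,"x":0,"y":0,"z":0,"ax":0,"ay":0,"az":0},{"fingers":8.5,"x":0,"y":0,"z":-3,"ax":0,"ay":0,"az":0},{"fingers":8.5,"x":0,"y":0,"z":-5,"ax":0,"ay":0,"az":0},{"fingers":8.5,"x":0,"y":0,"z":-5,"ax":0,"ay":0,"az":0},{"fingers":8.5,"x":0,"y":0,"z":-5,"ax":0,"ay":0,"az":0}]' 40
python3 -m pendant '[{"fingers":8.5,"x":-3,"y":0,"z":-3,"ax":0,"ay":0,"az":0},{"fingers":8.5,"x":-4,"y":0,"z":0,"ax":0,"ay":0,"az":0},{"fingers":8.5,"x":-4,"y":0,"z":0,"ax":0,"ay":0,"az":0},{"fingers":8.5,"x":0,"y":0,"z":0,"ax":0,"ay":0,"az":0},{"fingers":8.5,"x":0,"y":0,"z":0,"ax":0,"ay":0,"az":0},{"fingers":8.5,"x":0,"y":0,"z":0,"ax":0,"ay":0,"az":0}]' 40
python3 - <<'E'
from h import *
c=bot.read_camera("wrist"); s=bot.get_state(); print(s["position"])
cv2.imwrite("pics/fw.png",c["img"][:,:,::-1])
t=bot.read_camera("top"); cv2.imwrite("pics/ft.png",t["img"][:,:,::-1])
sc=bot.read_camera("scene"); cv2.imwrite("pics/fs.png",sc["img"][:,:,::-1])
# block top face vs predicted, by brightness: corners predicted at z=.042 (home) and .05
for z in(.042,.052): print(z,px(c,box(.06,.096,(z,))([.609,-.211,-.328])).round(1).tolist())
i=t["img"].astype(int)
g=(i[...,1]>1.3*i[...,[0,2]].max(-1)).astype(np.uint8); u,v=px(t,[[.644,-.0396,.106]])[0]; b,a=blob(g,u,v); y,x=np.nonzero(b);print("wcap",a,(u,v),x.mean(),y.mean())
g=((i[...,0]>140)&(i[...,1]>120)&(i[...,2]<100)).astype(np.uint8); u,v=px(t,[[.662,.1333,.076]])[0]; b,a=blob(g,u,v); y,x=np.nonzero(b);print("lcap",a,(u,v),x.mean(),y.mean())
# one composite: wrist crop, top crop, scene crop
f=lambda im,w,h:cv2.resize(im,(w,h),interpolation=cv2.INTER_CUBIC)
A=f(c["img"][0:215,60:512],400,300);B=f(t["img"][115:285,115:345],400,300);C=f(sc["img"][130:260,130:420],800,300)
cv2.imwrite("pics/final.png",np.vstack([np.hstack([A,B]),C])[:,:,::-1])
E
```

```text
time_s: 38.83
position: [0.6093, -0.2095, 0.1961]
eef_rot: [-2.554, -1.829, -0.0]
force: [-0.0, 0.5, -1.4]
gripper_width: 0.0848
gripper_force: 0.0
time_s: 39.58
position: [0.5743, -0.3125, 0.2244]
eef_rot: [-2.553, -1.83, -0.0]
force: [0.1, -0.5, 1.2]
gripper_width: 0.0848
gripper_force: 0.0
[ 0.57437854 -0.31252613  0.22444805]
0.042 [[284.3, 40.7], [232.0, 40.6], [232.1, 121.8], [284.0, 121.9]]
0.052 [[285.1, 38.8], [231.2, 38.6], [231.3, 122.2], [284.8, 122.3]]
wcap 45 (np.float64(264.4240577971148), np.float64(176.06840722898124)) 264.55555555555554 176.2888888888889
lcap 25 (np.float64(216.995770553481), np.float64(178.0467804512971)) 217.32 178.12
```

View pics/final.png

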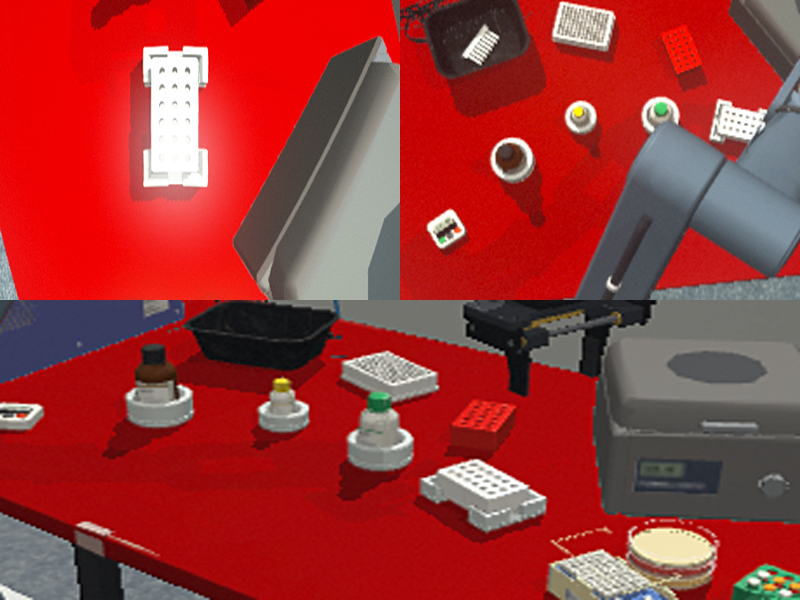

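The composite shows all three bottles upright in their holders: amber at (160,390), little at (283,405) and white at (380,430). The block lies flat in the nest at (485,490). Timer and tip box are where they were, and the robot is clear of everything.

```bash
python3 -c "
from station import bot
print(bot.hand_in())"
```

```text
the job is handed in; nothing more can be done
None
```

All three bottles stand upright and fully down in their matching holders, the metal block lies flat and home in its nest, the timer and tip box were not touched, and the job was handed in at about 40 s of the 99 s allowed.

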